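Refit the feed roller and put the setting tools away

ROBOT

A 7-joint arm with a two-finger parallel gripper is mounted at the origin on the work surface. World frame = base frame: x ahead of the robot, y to its left, z up, the work surface at z = 0. Lengths are in mm, angles in degrees, forces in N, time in s.
With the tool pointing down it reaches from about 400 to 900 mm from the base axis. Payload 5.5 kg.
Tool frame: the origin (TCP) lies on the centre line of the jaws, within the pads' length; the fingertips stand 8 mm ahead of it and the grasp point (between the pads) lies 11 mm behind it; z points along the fingers, x is the direction in which the jaws open and shut, and the axes are right-handed (so a half turn about z gives the same grasp; the last joint's range is limited). The gripper opens to 92 mm and grips with 3 to 60 N. Pads are 19 mm wide; open, the fingers measure 130 mm over their backs; the gripper's body (75 mm by 190 mm) begins 47 mm behind the grasp point.
Start: joints at [-60.149, 28.699, -24.465, 88.831, 12.651, 65.22, -12.049], TCP at [165.682, 628.529, 234.729] pointing down, gripper open.
Joint ranges: [-164.97, 164.97], [-17.58, 116.51], [-87.97, 89.64], [11.32, 138.91], [-80.73, 260.73], [10.89, 115.49], [-147.41, 147.41]. Speed limits (degrees/s): [147.25, 147.25, 180, 180, 180, 180, 180].

INTERFACE

Orientations are given as a 3x3 rotation matrix whose columns are the frame's x, y, z axes.
In Python, from station import r gives the robot as it stands.
- The arm moves only by the tool carry_out, never from a script. Its argument "deltas" is one flat list of numbers, 7 for each row, row after row: the shift along the world's x, y, z in m, then the turn, a rotation vector about the world's x, y, z in degrees, then the opening, from 0 (shut) to 1 (fully open). A call has 1 to 20 rows; each row shifts and turns the pose as measured when the row begins; what a row does not reach is not made up. A row lasts 1/8 s, in which the tool goes at most 62.5 mm and 10.7 degrees, less where a joint would pass 70% of its speed; a pose out of reach is approached as far as the arm can. A call is refused whole if a number of a shift passes 0.0625 or a number of a turn 10.7, either way. A call with a gripper value outside its range is refused whole. The fingers move at their own pace and stop on an object; "squeeze" is the grip in N (left out, the last holds). Time passes only in rows, so rows that do not move let the fingers close. It gives the time, the measured TCP pose, the force and the opening at its end, in the units of the state.
- r.get_state(): the state, without advancing time (a new reading comes with each control period).
- r.read_camera(name): name is "scene" or "top"; returns the picture (420x560x3 uint8, red, green, blue); there is no depth.
- r.camera_model(name): a dict with "intrinsics" (3x3 intrinsics, pixels), "D" ([k1, k2, p1, p2, k3] as OpenCV has them; the pictures are not rectified), "pose" (4x4, takes a point from camera to world coordinates). Camera axes: x right, y down, z forward; pixel columns grow to the right and rows downward; lengths in mm; the calibration is good to about 2 mm. A picture is of the moment at which its call begins. camera_model takes no time and is no camera call.
- r.job_done(): hands the job in, once; it reports no verdict.
Trained networks look in the newest picture that a camera, given by its name, has taken for a name from the list of things; names that differ only in an ending like _2 or _b are one class to them, and where a whole thing is asked for, a point or a joint stands for the part that bears it (a point fixed in the world has none). Each returns a list of dicts, best first, with "confidence" (0 to 1); they miss things now and then, are a little off and sometimes report something else, mostly with a low value. They report only what shows in the picture. A call takes as long as a camera call. They do not tell look-alikes from the thing itself.
- r.search_frame(camera, thing): "extent" ([left, top, right, bottom] in pixels, round what is visible of it).
- r.mark_of(camera, thing): "position" ([row, column] in pixels: a listed point, or the origin of a listed thing).
The state is a dict: "time_s": time; "qpos": joint angles; "dq": joint speeds; "joint_efforts": joint torques, N m; "position": TCP position; "tool_rot": TCP orientation; "wrist_force": force on the tool from outside, world axes, zero at the start; "ft_torque": the same for the moment, N m; "gripper_width": finger opening in mm.
Only numpy, scipy, OpenCV 4.12 (cv2) and the standard library are available. Lean on these libraries where they do the work, as an engineer would, in place of code of your own. Each camera call takes 0.05 s, during which the arm holds its last target. There are 200 camera calls.

TASK

Refit the spring-loaded feed roller in its bracket: its pin fully home in the dark closed cup, its brass plunger down in the red open cup, held by its spring, and let go of it. Then turn both orange clamp knobs clockwise fully to their stops, and lay every setting tool that is out flat and fully home in its own pocket of the foam tray; leave the baskets and the oil bottle alone.

Things in the scene. Friction and masses are not known exactly. Their poses are not given: they have to be found in the camera images.
- spindle: Roller spindle along its x: blue sleeve, diameter 30, length 86 mm (grip it across), between grey square end blocks 36 x 36 mm, outer faces at x = -55 and 55, on which it lies. Dark fixed pin, diameter 12, at the -x end to x = -73; brass spring plunger, diameter 12, at the +x end to x = 89 when free. Ball-ended tips. Origin: underside of the blocks, mid length; axis 18 mm above it. 0.28 kg.
- pin_tip (a point): End of the fixed pin, on the spindle's axis (x = -73 mm).
- plunger_tip (a point): End of the brass plunger, on the spindle's axis; moves with the plunger.
- plunger (a joint): How far the spring plunger is pushed in, in m: 0 free to 0.024 fully in. About 2 N at 0, 220 N/m (3.5 N seated, 6.5 N at 0.020).
- bracket: Fixed aluminium roller bracket, base x -120 to 36, y -110 to 110 mm, 10 mm thick; origin under the base below the seated roller's centre, z up. The seated roller lies along y, axis 70 mm up, pin to -y in a dark closed cup, plunger to +y in a red open-topped cup before a tall back plate. Two clamp knobs at x = -95, y = 75 and -75 mm.
- closed_cup (a point): Centre of the bottom of the dark closed cup (bracket 0, -73, 70 mm), open to +y: hole 17 mm wide, from 64 to 80 mm high, 9 mm deep (mouth at y = -64), outer top at 88 mm, 32 mm wide. The pin enters only along y, so the spindle must be compressed to fit between mouth and back plate (146 mm; spindle free 162, fully compressed 138, seated 155 mm).
- open_cup (a point): Place of the seated plunger's tip (bracket 0, 82, 70 mm), on the face of the back plate (44 mm wide, 116 mm high). Before it (y 73 to 82) the red cup: floor at 64, slot 17 mm wide, cheeks to 74, flared lips to 86 mm high, open above. One way: press the plunger on the back plate with the axis about 98 mm high, push in 20 mm, lower to 72 mm, move to -y.
- knob_open (a joint): Angle of the orange clamp knob by the open cup, rad: 0 loose, grows clockwise seen from above, end stop (tight) at 2.4; stays where it is left, friction 0.06 N m.
- knob_closed (a joint): Angle of the orange clamp knob by the closed cup, rad: 0 loose, grows clockwise seen from above, end stop (tight) at 2.4; stays where it is left, friction 0.06 N m.
- knob_open_grip (a point): Middle of the grip bar of the open-cup knob: bar 52 mm long (along the point's x), 14 mm wide, 26 mm high, centred 85 mm above the table, top at 98 mm, on a black disc (top at 72 mm) and a 28 mm post; turns with the knob about the vertical.
- knob_closed_grip (a point): Middle of the grip bar of the closed-cup knob: bar 52 mm long (along the point's x), 14 mm wide, 26 mm high, centred 85 mm above the table, top at 98 mm, on a black disc (top at 72 mm) and a 28 mm post; turns with the knob about the vertical.
- spanner: Steel open-ended spanner, 115 mm: handle x -65 to +15 mm, 18 mm wide; forked head x 15 to 50 mm, 40 mm wide. 18 mm thick, lies flat on the table. Origin: on its underside at the place to grip, z up; x along the handle towards the fork end. May be absent. Its pocket (pocket_spanner) takes it only one way round.
- scraper: Scraper, 110 mm: red handle x -55 to +20 mm, 24 mm wide; steel blade x 20 to 55 mm, 46 mm wide, 5 mm thick. 18 mm thick, lies flat on the table. Origin: on its underside at the place to grip, z up; x along the handle towards the blade end. May be absent. Its pocket (pocket_scraper) takes it only one way round.
- caliper: Dark steel caliper, 115 mm: beam x -60 to +55 mm, 16 mm wide; one jaw to the +y side, x 25 to 43 mm, reaching to y = +32 mm. 18 mm thick, lies flat on the table. Origin: on its underside at the place to grip, z up; x along the handle towards the jaw end. May be absent. Its pocket (pocket_caliper) takes it only one way round.
- tee_key: T-handled key, 110 mm: green crossbar x -42 to -26 mm, 48 mm wide; steel shank x -26 to +68 mm, 14 mm wide. 18 mm thick, lies flat on the table. Origin: on its underside at the place to grip, z up; x along the handle towards the shank end. May be absent. Its pocket (pocket_tee_key) takes it only one way round.
- pocket_spanner (a point): Where the spanner's origin comes to lie, on the yellow floor (8 mm above the table) of the spanner-shaped cut-out in its black foam block (136 x 60 mm, top 16 mm above the table). Pocket 8 mm deep, 4 mm clearance all round. Seated, the tool's axes match this point's and it stands 10 mm proud. The four blocks lie side by side in the tray in any order.
- pocket_scraper (a point): Where the scraper's origin comes to lie, on the yellow floor (8 mm above the table) of the scraper-shaped cut-out in its black foam block (136 x 60 mm, top 16 mm above the table). Pocket 8 mm deep, 4 mm clearance all round. Seated, the tool's axes match this point's and it stands 10 mm proud. The four blocks lie side by side in the tray in any order.
- pocket_caliper (a point): Where the caliper's origin comes to lie, on the yellow floor (8 mm above the table) of the caliper-shaped cut-out in its black foam block (136 x 60 mm, top 16 mm above the table). Pocket 8 mm deep, 4 mm clearance all round. Seated, the tool's axes match this point's and it stands 10 mm proud. The four blocks lie side by side in the tray in any order.
- pocket_tee_key (a point): Where the tee_key's origin comes to lie, on the yellow floor (8 mm above the table) of the tee_key-shaped cut-out in its black foam block (136 x 60 mm, top 16 mm above the table). Pocket 8 mm deep, 4 mm clearance all round. Seated, the tool's axes match this point's and it stands 10 mm proud. The four blocks lie side by side in the tray in any order.
- basket_red: Red plastic basket of bolts, 150 mm across, 60 mm high, origin under its centre; leave alone.
- basket_blue: Blue plastic basket of bolts, 150 mm across, 60 mm high, origin under its centre; leave alone.
- oil: Yellow oil bottle with a red cap, 56 mm across, 130 mm high, origin under its centre; leave alone.
Not all that is in view belongs to the job. What is shaped like the spanner but blue is not meant. What is shaped like the scraper but turquoise is not meant.

How it is judged (in metres and radians):
On the way, in this order (a step that is already met when the one before it is completed fails the run):
1. the roller sits between both cups under spring load, let go (distance between pin_tip and closed_cup below 0.007 m and distance between plunger_tip and open_cup below 0.008 m and value of joint plunger between 0.003 and 0.012 m and contact force between the fingers and spindle below 0.3 N), for 0.3 s.
2. both clamp knobs are turned to their stops (all of step 1 and value of joint each of knob_open, knob_closed above 2.3 rad), for 0.2 s.
At the end, for the whole second after the job is handed in: Pin tip within 7 mm, plunger tip within 8 mm of their places in the cups, plunger pushed in 3 to 12 mm, fingers off it; both knobs past 2.3 rad; every tool present within 7.5 mm of its place on its pocket's floor, right way round, flat within 0.08 rad; all at rest (all of step 2 and distance between spanner and pocket_spanner below 0.0075 m and angle between the x axis of spanner and the x axis of pocket_spanner, either way round below 0.1 rad and angle between each of spanner, scraper, caliper, tee_key's own z axis and vertical below 0.08 rad and linear speed of each of spanner, scraper, caliper, tee_key, spindle below 0.03 m/s and distance between scraper and pocket_scraper below 0.0075 m and angle between the x axis of scraper and the x axis of pocket_scraper, either way round below 0.1 rad and distance between caliper and pocket_caliper below 0.0075 m and angle between the x axis of caliper and the x axis of pocket_caliper, either way round below 0.1 rad and distance between tee_key and pocket_tee_key below 0.0075 m and angle between the x axis of tee_key and the x axis of pocket_tee_key, either way round below 0.1 rad); the robot touches nothing.
It fails at once if the basket_red is moved (distance of basket_red from where it was at the start of the episode above 0.03 m).
It fails at once if the basket_blue is moved (distance of basket_blue from where it was at the start of the episode above 0.03 m).
It fails at once if the oil is moved (distance of oil from where it was at the start of the episode above 0.03 m).
Of spanner, scraper, caliper, tee_key only 3 to 4 are there at a start; the rules pass over those that are not, and their reading is None.
At some moment in a run one of spanner, scraper, caliper, tee_key may be knocked a few centimetres aside while the robot is not near it.
Once in a run the grip may slacken for a moment while it holds something.
It also fails if it takes over 210 s, if anything falls off the work surface, if the arm or the gripper's body presses on something with over 40 N, if the wrist force passes 120 N, or if a joint passes its speed limit or range.

## Working session

There is one attempt and no reset: what is moved stays moved. The work goes in short steps, Python scripts to look and compute and a tool call to move; the robot and the scene stay as the last step left them, time stands still between calls to the robot, and variables do not carry over. Pictures are saved under pics/ and viewed, about 12 in all and at most 16, crops included, and the job is handed in when it is done.

Besides the shell and the picture viewer there is one more tool, called after "Emit:" as name(argument=value, ...), one argument or row to a line, values as JSON. carry_out: Moves the arm, as the interface text tells. Its arguments: {"type":"object","properties":{"deltas":{"type":"array"},"squeeze":{"type":"number"}},"required":["deltas"]}

```bash
mkdir -p pics; cat > h.py <<'E'
import sys; sys.path.insert(0,'.')
import numpy as np, cv2
from station import r
def cam(n):
    m=r.camera_model(n); return np.array(m["intrinsics"],float),np.array(m["D"],float),np.array(m["pose"],float)
def p2w(n,row,col,z):
    K,D,P=cam(n); u=cv2.undistortPoints(np.array([[[col,row]]],float),K,D)[0,0]
    d=P[:3,:3]@np.array([u[0],u[1],1]); o=P[:3,3]; return o+d*(z-o[2])/d[2]
def w2p(n,X):
    K,D,P=cam(n); Q=np.linalg.inv(P); rv=cv2.Rodrigues(Q[:3,:3])[0]
    return cv2.projectPoints(np.array(X,float).reshape(-1,1,3),rv,Q[:3,3],K,D)[0][:,0]
def save(n,name,box=None,s=1):
    im=r.read_camera(n)
    if box: im=im[box[1]:box[3],box[0]:box[2]]
    im=cv2.resize(im,None,fx=s,fy=s,interpolation=cv2.INTER_CUBIC)
    cv2.imwrite('pics/'+name+'.png',im[:,:,::-1])
E
ls; python3 - <<'E'
from h import *
for n in("scene","top"):
    a=r.read_camera(n); cv2.imwrite(f'pics/{n}0.png',a[:,:,::-1])
    K,D,P=cam(n); print(n,K[0,0],P[:3,3].round(),P[:3,2].round(2),P[:3,0].round(2))
Z=dict(spindle=0,pin_tip=18,plunger_tip=18,bracket=0,closed_cup=70,open_cup=70,knob_open_grip=85,knob_closed_grip=85,spanner=0,scraper=0,caliper=0,tee_key=0,pocket_spanner=8,pocket_scraper=8,pocket_caliper=8,pocket_tee_key=8,basket_red=0,basket_blue=0,oil=0)
for k,z in Z.items():
    for d in r.mark_of("top",k)[:3]: print(k,round(d["confidence"],2),np.round(d["position"]),p2w("top",*d["position"],z).round(1)[:2])
print(r.get_state())
E
```

```text
h.py
pics
scene 545.6806177728221 [1604.  134. 1003.] [-0.74 -0.12 -0.66] [-0.17  0.98  0.02]
top 526.3651324179269 [ 499.  -20. 1310.] [ 0.06  0.   -1.  ] [ 0.02 -1.   -0.  ]
spindle 0.7 [264. 270.] [438.2  11.5]
pin_tip 0.84 [271. 301.] [423.9 -66.7]
pin_tip 0.16 [131. 192.] [762.8 214.3]
plunger_tip 0.59 [261. 231.] [443.8 106. ]
plunger_tip 0.36 [206. 335.] [ 584.8 -146.3]
plunger_tip 0.25 [203. 208.] [583.8 166.1]
bracket 0.66 [202. 180.] [585.3 241.1]
bracket 0.5 [262. 272.] [444.1   5.9]
closed_cup 0.72 [206. 365.] [ 583.3 -212.2]
closed_cup 0.57 [204. 208.] [579.9 159.8]
open_cup 0.71 [195. 143.] [596.5 314.2]
knob_open_grip 0.6 [240. 141.] [489.5 312.2]
knob_open_grip 0.27 [210. 384.] [ 573.5 -253.1]
knob_closed_grip 0.7 [242. 206.] [490.  158.1]
knob_closed_grip 0.66 [268. 301.] [434.5 -63.7]
spanner 0.92 [285. 437.] [ 396.1 -405.1]
scraper 0.85 [303. 236.] [340.1  93.2]
scraper 0.63 [171. 270.] [669.9  18.1]
caliper 0.88 [290. 170.] [367.4 258.8]
caliper 0.62 [269. 301.] [427.2 -65.2]
caliper 0.18 [198. 144.] [594.2 331.5]
tee_key 0.57 [218. 279.] [551.5  -8.4]
pocket_span
[... 580 characters left out ...]
1, -12.0493704 ]), 'dq': array([-0.02265205,  0.05162282,  0.08562971, -0.0787061 ,  0.01848819,
       -0.03493043, -0.03053813]), 'joint_efforts': array([-1.27826152e-03, -5.66468275e+01, -5.81011534e+00, -2.79500985e+01,
       -6.63656392e-02,  2.10530777e-02,  1.53769827e-05]), 'position': array([165.67069008, 628.54704208, 234.75301434]), 'tool_rot': array([[ 2.54907807e-01,  9.66965361e-01, -2.23526023e-05],
       [ 9.66965359e-01, -2.54907805e-01,  6.69442078e-05],
       [ 5.90348773e-05, -3.86787933e-05, -9.99999998e-01]]), 'wrist_force': array([ 0.95089563,  0.37228359, -0.70427975]), 'ft_torque': array([-0.0377754 , -0.00312426, -0.01936328]), 'gripper_width': 91.74878190497097}
```

```bash
python3 - <<'E'
import cv2
a=cv2.imread('pics/top0.png'); cv2.imwrite('pics/v1.png',cv2.resize(a[90:370,80:480],None,fx=2,fy=2,interpolation=cv2.INTER_CUBIC))
E
```

```text
(no output)
```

View pics/v1.png

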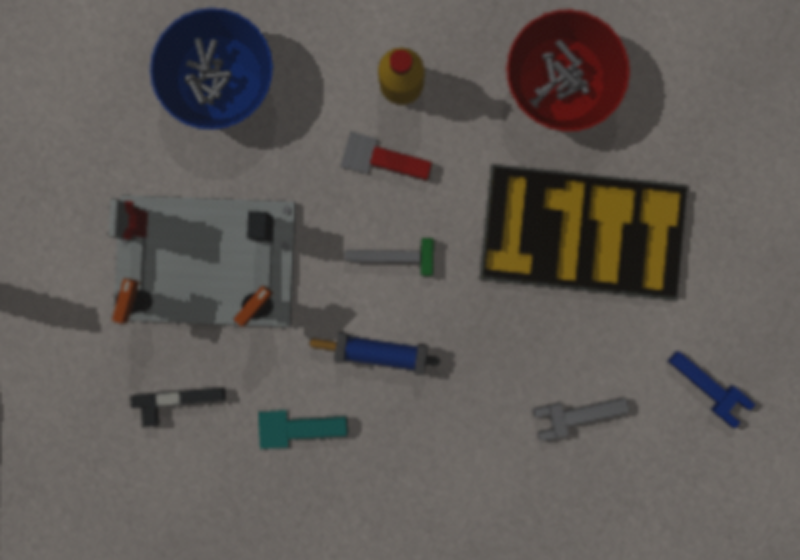

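View pics/scene0.png

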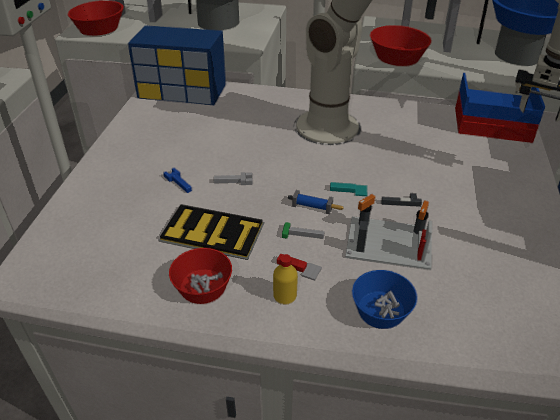

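The pictures show all four tools. In full-frame top pixels (col,row):
- **Spanner:** grey at (372,297). The blue look-alike at (437,285) is not meant.
- **Scraper:** red handle at (275,169). The turquoise one at (233,304) is not meant.
- **Caliper:** (170,290).
- **Tee key:** (275,218).
- **Spindle:** (270,265), with the plunger to the left (+y).
- **Pockets, left to right:** tee, caliper, scraper, spanner. The third has the wider handle.

Next I'll fit the poses from silhouettes.

```bash
cat > fit.py <<'E'
from h import *
from scipy.optimize import minimize
def grab(n,k=4): return np.mean([r.read_camera(n).astype(float) for _ in range(k)],0)
R=lambda a,b,c,d:[(a,c),(b,c),(b,d),(a,d)]
# parts: (rect, z0, z1, (r,c offset))
PARTS=dict(
 spanner=[(R(-65,15,-9,9),0,18),(R(15,32,-20,20),0,18),(R(32,50,-20,-9),0,18),(R(32,50,9,20),0,18)],
 scraper=[(R(-55,20,-12,12),0,18),(R(20,55,-23,23),0,5)],
 scraper_h=[(R(-55,20,-12,12),0,18)],
 caliper=[(R(-60,55,-8,8),0,18),(R(25,43,8,32),0,18)],
 tee_key=[(R(-42,-26,-24,24),0,18),(R(-26,68,-7,7),0,18)],
 sleeve=[(R(-43,43,-13,13),5,31)],
 knob=[(R(-26,26,-7,7),72,98)])
S=4
def tr(pose,poly,z):
    x,y,a=pose; c,s=np.cos(a),np.sin(a)
    return [(x+c*u-s*v,y+s*u+c*v,z) for u,v in poly]
def render(n,pose,parts,box,z0=0,pocket=False):
    h,w=(box[3]-box[1])*S,(box[2]-box[0])*S; M=np.zeros((h,w),np.uint8)
    pr=lambda p:((w2p(n,p)-[box[0],box[1]]+0.5)*S*16).astype(np.int32)
    if pocket:
        ms=[]
        for z in (8,16):
            m=np.zeros((h,w),np.uint8)
            for p,_,_ in parts:
                p=np.array(p,float); c=p.mean(0); p=p+np.sign(p-c)*4
                cv2.fillConvexPoly(m,pr(tr(pose,p,z)),255,shift=4)
            ms.append(m)
        M=np.minimum(*ms)
    else:
        for p,a,b in parts:
            q=np.concatenate([pr(tr(pose,p,a+z0)),pr(tr(pose,p,b+z0))])
            cv2.fillConvexPoly(M,cv2.convexHull(q),255,shift=4)
    M=cv2.resize(M,(box[2]-box[0],box[3]-box[1]),interpolation=cv2.INTER_AREA)
    return cv2.GaussianBlur(M.astype(float)/255,(0,0),0.8)
def fit(n,im,score,parts,p0,box,z0=0,pocket=False,bg=None):
    """score: function im->scalar map; fits amplitude linearly"""
    t=score(im[box[1]:box[3],box[0]:box[2]])
    def cost(p):
        m=render(n,p,parts,box,z0,pocket); A=np.stack([m.ravel(),np.ones(m.size)],1)
        k,_,_,_=np.linalg.lstsq(A,t.ravel(),rcond=None); e=A@k-t.ravel()
        return np.mean(e*e)/np.var(t)
    best=None
    for da in (0,0.12,-0.12):
        s=np.array([p0[0],p0[1],p0[2]+da]); 
        o=minimize(cost,s,method='Nelder-Mead',options=dict(initial_simplex=s+np.array([[0,0,0],[8,0,0],[0,8,0],[0,0,.1]]),xatol=.02,fatol=1e-6,maxiter=250))
        if best is None or o.fun<best.fun: best=o
    return best.x,best.fun
bright=lambda a:a.mean(2)
red=lambda a:a[...,0]-(a[...,1]+a[...,2])/2
yel=lambda a:(a[...,0]+a[...,1])/2-a[...,2]
blue=lambda a:a[...,2]-a[...,0]
def bx(n,x,y,m): 
    c=w2p(n,[[x,y,10]])[0].astype(int); return (max(c[0]-m,0),max(c[1]-m,0),c[0]+m,c[1]+m)
E
python3 - <<'E'
from fit import *
T=grab("top",6); np.save('T.npy',T); np.save('Sc.npy',grab("scene",6))
P=lambda c,rw,z=10:p2w("top",90+rw/2,80+c/2,z)[:2]
def go(name,parts,sc,ga,gb,z=10,m=30,z0=0,pocket=False):
    a,b=P(*ga,z),P(*gb,z); yaw=np.arctan2(*(b-a)[::-1]); c=(a+b)/2; x=[q[0] for p in PARTS[parts] for q in p[0]]
    o=c-(max(x)+min(x))/2*np.array([np.cos(yaw),np.sin(yaw)])
    p,f=fit("top",T,sc,PARTS[parts],[*o,yaw],bx("top",*c,m),z0,pocket); print(name,p[:2].round(1),np.degrees(p[2]).round(2),round(f,3))
go('spanner','spanner',bright,(632,405),(540,422))
go('scraper','scraper_h',red,(432,170),(372,155),m=24)
go('scraperB','scraper',lambda a:np.maximum(red(a)*1.0,0)+0*red(a),(432,170),(345,152),m=30)
go('caliper','caliper',lambda a:-bright(a),(225,394),(132,403))
go('tee','tee_key',bright,(433,256),(346,256))
go('tee2','tee_key',lambda a:np.abs(a-np.median(a,(0,1))).sum(2),(433,256),(346,256))
go('sleeve','sleeve',blue,(425,357),(338,347),m=30)
go('knob_o','knob',red,(120,318),(130,282),z=90,m=16)
go('knob_c','knob',red,(238,322),(268,290),z=90,m=16)
for n,a,b in (('tee_key',(508,270),(518,180)),('caliper',(567,278),(577,184)),('scraper',(606,282),(614,190)),('spanner',(653,288),(664,194))):
    go('P_'+n,n,yel,a,b,z=8,m=34,pocket=True)
cv2.imwrite('pics/v2.png',np.clip(cv2.resize(T[180:262,130:235],None,fx=7,fy=7,interpolation=cv2.INTER_CUBIC)[:,:,::-1]*1.4,0,255))
Sx=np.load('Sc.npy');cv2.imwrite('pics/v3.png',np.clip(cv2.resize(Sx[180:275,330:445],None,fx=6,fy=6,interpolation=cv2.INTER_CUBIC)[:,:,::-1]*1.3,0,255))
E
```

```text
spanner [ 360.2 -240.4] 103.65 0.289
scraper [673.7   8.9] 75.54 0.064Traceback (most recent call last):
  File "<stdin>", line 10, in <module>
  File "<stdin>", line 7, in go
  File "fit.py", line 46, in fit
    o=minimize(cost,s,method='Nelder-Mead',options=dict(initial_simplex=s+np.array([[0,0,0],[8,0,0],[0,8,0],[0,0,.1]]),xatol=.02,fatol=1e-6,maxiter=250))
    res = _minimize_neldermead(fun, x0, args, callback, bounds=bounds,
                               **options)
    fxr = func(xr)
    fx = function(np.copy(x), *(wrapper_args + args))
  File "fit.py", line 40, in cost
    m=render(n,p,parts,box,z0,pocket); A=np.stack([m.ravel(),np.ones(m.size)],1)
  File "fit.py", line 32, in render
    q=np.concatenate([pr(tr(pose,p,a+z0)),pr(tr(pose,p,b+z0))])
                      ~~^^^^^^^^^^^^^^^^^
  File "fit.py", line 20, in <lambda>
    pr=lambda p:((w2p(n,p)-[box[0],box[1]]+0.5)*S*16).astype(np.int32)
                  ~~~^^^^^
  File "h.py", line 10, in w2p
    K,D,P=cam(n); Q=np.linalg.inv(P); rv=cv2.Rodrigues(Q[:3,:3])[0]
          ~~~^^^
  File "h.py", line 5, in cam
    m=r.camera_model(n); return np.array(m["intrinsics"],float),np.array(m["D"],float),np.array(m["pose"],float)
ValueError: time passes only in moves, steps and waits
```

Too many calls to camera_model; I'll cache the model.

```bash
python3 - <<'E'
s=open('h.py').read().replace("def cam(n):","import functools\n@functools.cache\ndef cam(n):"); open('h.py','w').write(s)
E
cat > fit_all.py <<'E'
from fit import *
T=np.load('T.npy')
P=lambda c,rw,z=10:p2w("top",90+rw/2,80+c/2,z)[:2]
def go(name,parts,sc,ga,gb,z=10,m=30,z0=0,pocket=False):
    a,b=P(*ga,z),P(*gb,z); yaw=np.arctan2(*(b-a)[::-1]); c=(a+b)/2; x=[q[0] for p in PARTS[parts] for q in p[0]]
    o=c-(max(x)+min(x))/2*np.array([np.cos(yaw),np.sin(yaw)])
    p,f=fit("top",T,sc,PARTS[parts],[*o,yaw],bx("top",*c,m),z0,pocket); print(name,p[:2].round(1),np.degrees(p[2]).round(2),round(f,3))
go('spanner','spanner',bright,(632,405),(540,422))
go('scraper','scraper_h',red,(432,170),(372,155),m=24)
go('scraperB','scraper',lambda a:np.abs(a-np.median(a,(0,1))).sum(2),(432,170),(345,152),m=30)
go('caliper','caliper',lambda a:-bright(a),(225,394),(132,403))
go('tee','tee_key',bright,(433,256),(346,256))
go('tee2','tee_key',lambda a:np.abs(a-np.median(a,(0,1))).sum(2),(433,256),(346,256))
go('sleeve','sleeve',blue,(425,357),(338,347),m=30)
go('knob_o','knob',red,(120,318),(130,282),z=90,m=16)
go('knob_c','knob',red,(238,322),(268,290),z=90,m=16)
for n,a,b in (('tee_key',(508,270),(518,180)),('caliper',(567,278),(577,184)),('scraper',(606,282),(614,190)),('spanner',(653,288),(664,194))):
    go('P_'+n,n,yel,a,b,z=8,m=34,pocket=True)
E
python3 fit_all.py; python3 - <<'E'
from h import *
T=np.load('T.npy')
if 0: pass
cv2.imwrite('pics/v2.png',np.clip(cv2.resize(T[180:262,130:235],None,fx=7,fy=7,interpolation=cv2.INTER_CUBIC)[:,:,::-1]*1.4,0,255))
Sx=np.load('Sc.npy');cv2.imwrite('pics/v3.png',np.clip(cv2.resize(Sx[180:275,330:445],None,fx=6,fy=6,interpolation=cv2.INTER_CUBIC)[:,:,::-1]*1.3,0,255))
E
```

```text
spanner [ 360.2 -240.4] 103.65 0.289
scraper [673.7   8.9] 75.54 0.064
scraperB [669.6  -1.6] 75.82 0.392
caliper [370.8 259.7] 95.65 0.314
tee [549.8 -12.8] 91.27 0.456
tee2 [549.9 -12.8] 91.17 0.454
sleeve [433.7  10.1] 83.16 0.07
knob_o [489.5 310.7] -14.52 0.153
knob_c [487.6 160.1] -40.29 0.097
P_tee_key [ 582.8 -148.2] -4.67 0.609
P_caliper [ 592.4 -221.2] -4.67 0.804
P_scraper [ 586.4 -268.7] -4.71 0.735
P_spanner [ 589.4 -329. ] -4.6 0.677[ WARN:0@0.780] global loadsave.cpp:1063 imwrite_ Unsupported depth image for selected encoder is fallbacked to CV_8U.
```

View pics/v2.png

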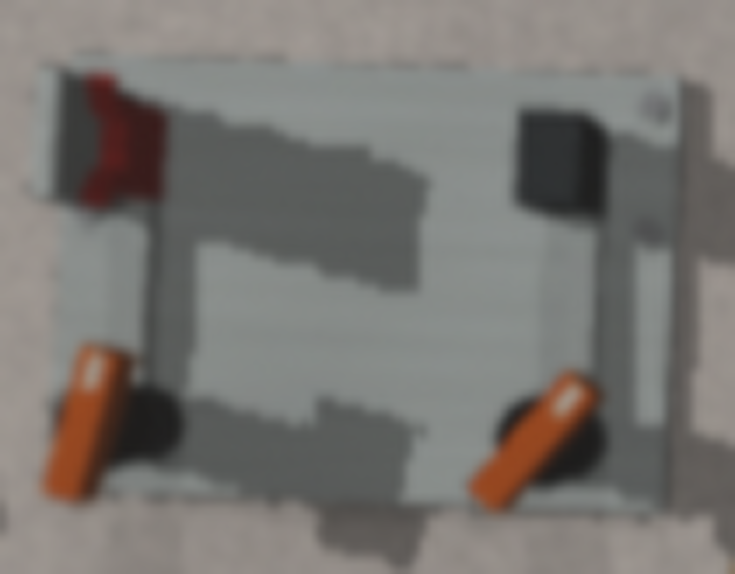

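View pics/v3.png

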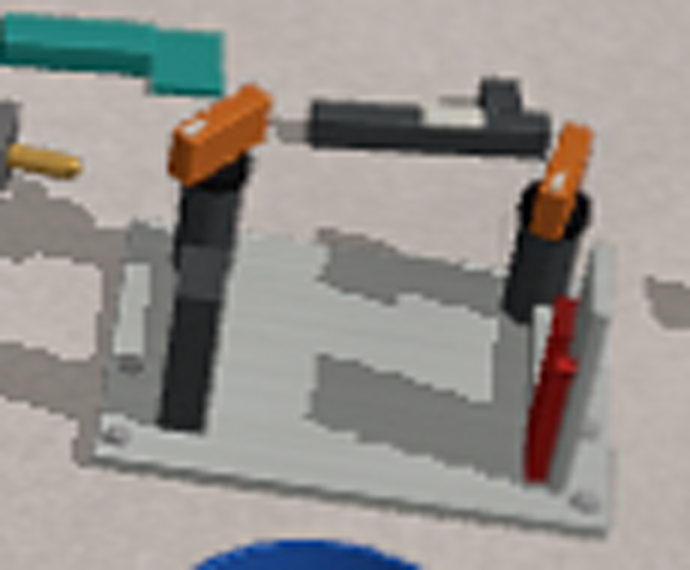

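```bash
cat > ov.py <<'E'
from fit import *
POSE=dict(spanner=(360.2,-240.4,103.65),scraper=(673.7,8.9,75.54),caliper=(370.8,259.7,95.65),tee_key=(549.8,-12.8,91.2))
PK=dict(tee_key=(582.8,-148.2,-4.67),caliper=(592.4,-221.2,-4.67),scraper=(586.4,-268.7,-4.67),spanner=(589.4,-329,-4.67))
def bracket_lines(c,yaw):
    B=lambda pts:[tuple(tr((c[0],c[1],yaw),[(p[0],p[1])],p[2])[0]) for p in pts]
    L=[[(-120,-110,10),(36,-110,10),(36,110,10),(-120,110,10),(-120,-110,10)],
       [(-22,82,116),(22,82,116)],[(-16,-64,88),(16,-64,88)],[(-16,-64,88),(-16,-75,88)],[(16,-64,88),(16,-75,88)]]
    return [B(l) for l in L]
def crop(im,n,box,s,polys):
    a=np.clip(cv2.resize(im[box[1]:box[3],box[0]:box[2]],None,fx=s,fy=s,interpolation=cv2.INTER_CUBIC)[:,:,::-1]*1.3,0,255).astype(np.uint8).copy()
    for p,col,cl in polys:
        q=((w2p(n,p)-[box[0],box[1]]+.5)*s).astype(int); cv2.polylines(a,[q],cl,col,1)
    return a
E
python3 - <<'E'
from ov import *
T=np.load('T.npy'); Sx=np.load('Sc.npy')
tiles=[]
for k,p in POSE.items():
    q=(p[0],p[1],np.radians(p[2])); polys=[]
    for rr,a,b in PARTS[k]: polys+= [(tr(q,rr,b),(0,0,255),True)]
    b=bx("top",p[0],p[1],28); t=crop(T,"top",b,5,polys); tiles.append(t)
mk=[]
for k,p in PK.items():
    q=(p[0],p[1],np.radians(p[2]))
    for rr,a,b in PARTS[k]:
        g=np.array(rr,float); g=g+np.sign(g-g.mean(0))*4; mk.append((tr(q,g,8),(0,0,255),True))
A=np.vstack([np.hstack(tiles[:2]),np.hstack(tiles[2:])])
b=(315,165,425,245); B=crop(T,"top",b,2.1*1.0,mk) if 0 else crop(T,"top",(320,170,426,242),2,mk)
A[252:252+0]=A[252:252+0]
c=np.zeros((560,226,3),np.uint8); B=cv2.resize(B,(212,144)); c[:144,:212]=B
cv2.imwrite('pics/v4.png',np.hstack([A,c])[:600,:800])
# bracket gradient fit
def cost(v,det=False):
    s=0
    for n,im in (("top",T),):
        g=cv2.GaussianBlur(im.mean(2),(0,0),0.8); G=np.hypot(cv2.Sobel(g,-1,1,0),cv2.Sobel(g,-1,0,1))
        for l in bracket_lines(v[:2],v[2]):
            l=np.array(l); pts=np.concatenate([l[i]+(l[i+1]-l[i])*np.linspace(0,1,60)[:,None] for i in range(len(l)-1)])
            q=w2p(n,pts).astype(np.float32); s+=cv2.remap(G.astype(np.float32),q[:,:1],q[:,1:],cv2.INTER_LINEAR).mean()
    return -s
best=min((minimize(cost,[583.5+dx,234.3+dy,np.radians(-.7+da)],method='Nelder-Mead',options=dict(initial_simplex=[[583.5+dx,234.3+dy,-.012+da/57],[586.5+dx,234.3+dy,-.012],[583.5+dx,237.3+dy,-.012],[583.5+dx,234.3+dy,.01]])) for dx in(-3,0,3) for dy in (-3,0,3) for da in (-1,1)),key=lambda o:o.fun)
v=best.x; print(v[:2],np.degrees(v[2]),best.fun,cost([583.5,234.3,-.012]))
a=crop(T,"top",(130,180,235,262),5,[(l,(0,0,255),False) for l in bracket_lines(v[:2],v[2])])
b=crop(Sx,"scene",(335,180,445,275),4,[(l,(0,0,255),False) for l in bracket_lines(v[:2],v[2])])
h=np.zeros((410,800,3),np.uint8); h[:410,:525]=a; b=cv2.resize(b,(270,233)); h[:233,527:797]=b
cv2.imwrite('pics/v5.png',h)
E
```

```text
[581.82319272 232.44539751] -0.20250929049070743 -584.6204223632812 -518.6793
```

View pics/v4.png

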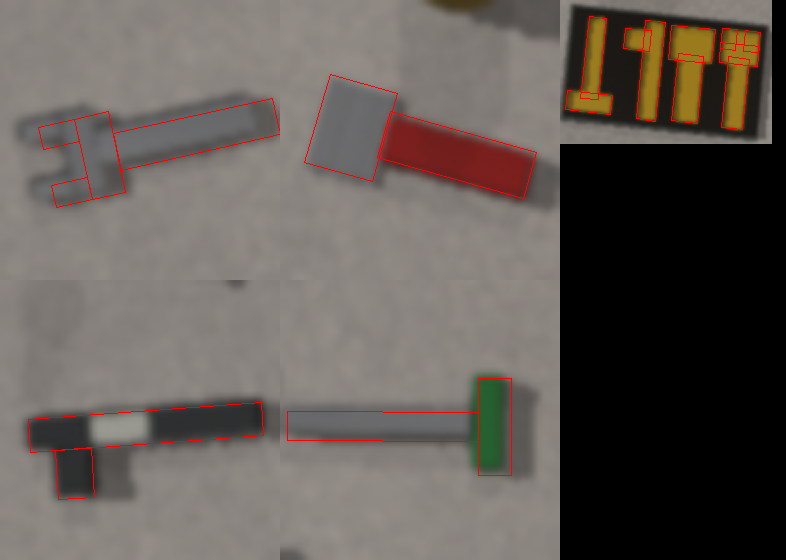

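View pics/v5.png

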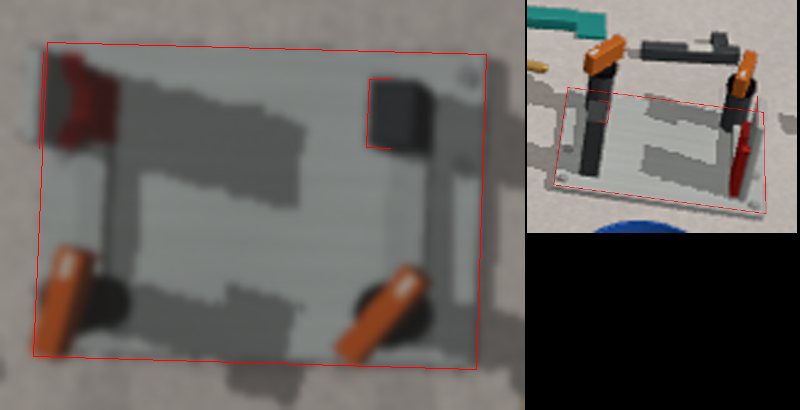

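v4: the scraper, caliper and pocket outlines lie on their things. The spanner and tee outlines are pulled aside by their shadows, so I'll refit those before grasping. v5: the bracket outline fits in the top view. The scene view disagrees by about 1.5 px, so I'll calibrate the bracket's x using the gripped spindle. The spindle is unambiguous, so I'm going for it.

Emit:
carry_out(
  deltas=[0.039,-0.05,0,0,0,-7.5,1,0.039,-0.05,0,0,0,-7.5,1,0.039,-0.05,0,0,0,-7.5,1,0.039,-0.05,0,0,0,-7.5,1,0.039,-0.05,0,0,0,-7.5,1,0.039,-0.05,0,0,0,-7.5,1,0.006,-0.06,0,0,0,-7.5,1,0.006,-0.06,0,0,0,-7.5,1,0.006,-0.06,-0.02,0,0,-7.5,1,0.006,-0.06,-0.03,0,0,-7.5,1,0.006,-0.06,-0.04,0,0,-7.5,1,0,0,0,0,0,0,1],
)

```text
time_s: 3.15
position: [425.9, 37.4, 155.9]
tool_rot: [[0.985, -0.174, 0.017], [-0.174, -0.985, 0.004], [0.016, -0.007, -1.0]]
wrist_force: [-0.5, -0.1, -0.3]
gripper_width: 91.6
```

```bash
cat > st.py <<'E'
from h import *
def st():
    s=r.get_state(); R=s["tool_rot"]
    print('t',round(s["time_s"],2),'pos',s["position"].round(1),'yaw',round(np.degrees(np.arctan2(R[1,0],R[0,0])),2),'z',R[:,2].round(3),'F',s["wrist_force"].round(2),'M',s["ft_torque"].round(2),'w',round(s["gripper_width"],1),'q',s["qpos"].round(0))
    return s
if __name__=='__main__': st()
E
python3 st.py
```

```text
t 3.15 pos [425.9  37.4 155.9] yaw -10.01 z [ 0.017  0.004 -1.   ] F [-0.55 -0.05 -0.3 ] M [-0.11  0.09  0.01] w 91.6 q [-15.  10.   6. 125.  -2.  44. -17.]
```

Emit:
carry_out(
  deltas=[0.004,-0.014,-0.02,-0.2,1.0,3.2,1,0.004,-0.013,-0.02,0,0,0,1,0,0,-0.025,0,0,0,1,0,0,-0.025,0,0,0,1,0,0,0,0,0,0,1],
)

```text
time_s: 3.78
position: [438.2, 14.5, 66.7]
tool_rot: [[0.994, -0.109, 0.006], [-0.109, -0.994, 0.004], [0.006, -0.005, -1.0]]
wrist_force: [0.1, -0.6, 1.4]
gripper_width: 91.8
```

```bash
cat >> st.py <<'E'
E
cat > to.py <<'E'
# usage: to.py x y z yaw : remaining delta (mm, deg) to a tool-down pose, yaw mod 180
from st import *
from scipy.spatial.transform import Rotation as Ro
a=list(map(float,sys.argv[1:5])); s=st()
y=np.radians(a[3]); G=np.array([[np.cos(y),np.sin(y),0],[np.sin(y),-np.cos(y),0],[0,0,-1]])
v=Ro.from_matrix(G@s["tool_rot"].T).as_rotvec(degrees=True)
print('delta',(np.array(a[:3])-s["position"]).round(1),'rot',v.round(2))
E
python3 to.py 433.7 10.1 11 -6.84
```

```text
t 3.77 pos [438.2  14.5  66.7] yaw -6.24 z [ 0.006  0.004 -1.   ] F [ 0.08 -0.6   1.42] M [-0.1   0.14  0.06] w 91.8 q [-10.  21.   6. 126.  -4.  32.  -7.]
delta [ -4.5  -4.4 -55.7] rot [-0.26  0.36 -0.6 ]
```

Emit:
carry_out(
  deltas=[-0.0045,-0.0045,-0.02,-0.3,0.4,-0.6,1,0,0,-0.02,0,0,0,1,0,0,-0.012,0,0,0,1,0,0,-0.003,0,0,0,1,0,0,0,0,0,0,0.3,0,0,0,0,0,0,0,0,0,0,0,0,0,0,0,0,0,0,0,0,0],
  squeeze=45,
)

```text
time_s: 4.78
position: [440.3, 13.9, 16.8]
tool_rot: [[0.993, -0.114, 0.011], [-0.114, -0.994, 0.002], [0.01, -0.004, -1.0]]
wrist_force: [-0.2, 0.8, -0.6]
gripper_width: 56.6
```

```bash
python3 to.py 433.7 10.1 11 -6.84
```

```text
t 4.78 pos [440.3  13.9  16.8] yaw -6.52 z [ 0.011  0.002 -1.   ] F [-0.17  0.85 -0.59] M [-0.14  0.02 -0.03] w 56.6 q [-10.  27.   5. 127.  -6.  25.  -7.]
delta [-6.6 -3.8 -5.8] rot [-0.14  0.6  -0.32]
```

Emit:
carry_out(
  deltas=[-0.0065,-0.004,-0.005,0,0.6,-0.3,0.62,-0.002,0,-0.002,0,0,0,0.62,0,0,0,0,0,0,0.62],
)

```text
time_s: 5.15
position: [430.9, 9.4, 9.3]
tool_rot: [[0.993, -0.119, -0.001], [-0.119, -0.993, 0.002], [-0.001, -0.002, -1.0]]
wrist_force: [0.6, -0.5, -0.6]
gripper_width: 56.6
```

```bash
python3 to.py 433.7 10.1 11 -6.84
```

```text
t 5.15 pos [430.9   9.4   9.3] yaw -6.86 z [-0.001  0.002 -1.   ] F [ 0.65 -0.46 -0.58] M [-0.09  0.09 -0.  ] w 56.6 q [ -9.  28.   5. 128.  -6.  24.  -6.]
delta [2.8 0.7 1.7] rot [-0.13 -0.06  0.02]
```

Emit:
carry_out(
  deltas=[0.002,0.0005,0.0015,0,0,0,0,0,0,0,0,0,0,0,0,0,0,0,0,0,0,0,0,0,0,0,0,0,0,0,0,0,0,0,0],
)

```text
time_s: 5.78
position: [433.3, 10.0, 10.9]
tool_rot: [[0.993, -0.119, -0.001], [-0.119, -0.993, 0.002], [-0.001, -0.002, -1.0]]
wrist_force: [0.9, 0.6, -0.8]
gripper_width: 29.1
```

```bash
python3 to.py 433.7 10.1 11 -6.84
```

```text
t 5.78 pos [433.3  10.   10.9] yaw -6.85 z [-0.001  0.002 -1.   ] F [ 0.86  0.56 -0.8 ] M [-0.06  0.08 -0.02] w 29.1 q [ -9.  28.   5. 128.  -6.  25.  -6.]
delta [0.4 0.1 0.1] rot [-0.14 -0.04  0.01]
```

Emit:
carry_out(
  deltas=[0,0,0.04,0,0,0,0,0,0,0.05,0,0,0,0,0.02,0.02,0.05,0,0,1,0,0.03,0.03,0.01,0,0,1.5,0,0.03,0.04,0,0,0,1.5,0,0.03,0.04,0,0,0,1.5,0,0.02,0.03,0,0,0,1,0,0.015,0.03,0,0,0,0,0,0,0,0,0,0,0,0,0,0,0,0,0,0,0],
)

```text
time_s: 7.02
position: [574.3, 204.0, 160.9]
tool_rot: [[1.0, -0.005, -0.013], [-0.005, -1.0, -0.002], [-0.013, 0.002, -1.0]]
wrist_force: [-0.2, 0.2, -2.4]
gripper_width: 28.9
```

```bash
python3 to.py 581.8 207 150 -0.2; python3 - <<'E'
from ov import *
T=grab("top",4); np.save('T1.npy',T); Sx=grab("scene",4); np.save('S1.npy',Sx)
s=r.get_state(); p=s["position"]; ax=p[2]+7.1
c=w2p("top",[[*p[:2],ax]])[0].astype(int); print(c)
a=crop(T,"top",(c[0]-50,c[1]-38,c[0]+50,c[1]+38),5,[])
c=w2p("scene",[[*p[:2],ax-30]])[0].astype(int); print(c)
b=crop(Sx,"scene",(c[0]-55,c[1]-45,c[0]+55,c[1]+65),2.7,[])
h=np.zeros((380,800,3),np.uint8);h[:,:500]=a; h[:b.shape[0],500:500+b.shape[1]]=b[:380,:300]
cv2.imwrite('pics/v6.png',h)
E
```

```text
t 7.03 pos [574.3 204.  160.9] yaw -0.31 z [-0.013 -0.002 -1.   ] F [-0.21  0.18 -2.38] M [-0.17  0.05 -0.  ] w 28.9 q [-24.  28.   3.  99.  -2.  54. -21.]
delta [  7.5   3.  -10.9] rot [ 0.09 -0.76  0.11]
[180 202]
[385 209]
```

View pics/v6.png

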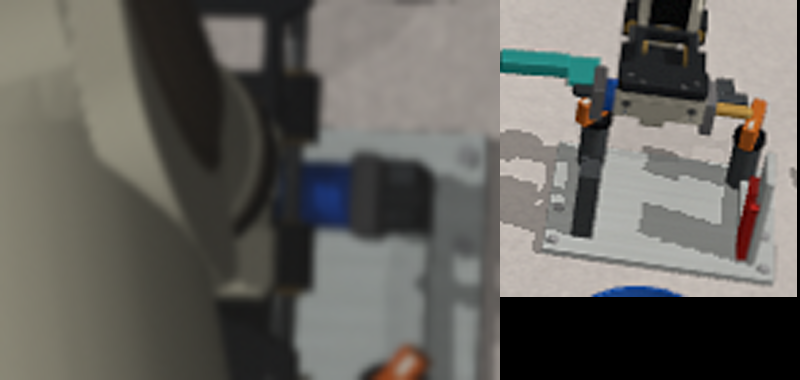

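```bash
python3 - <<'E'
from h import *
T=np.load('T1.npy'); b=(T[...,2]-T[...,0])
for c in (191,193,195,197):
    col=b[185:220,c]; col=np.clip(col-5,0,None); rr=185+(col*np.arange(35)).sum()/col.sum()
    ed=np.where(col>col.max()*.5)[0]+185
    print(c,round(rr,2),ed[[0,-1]],p2w("top",rr,c,168)[:2].round(1),[p2w("top",e,c,168)[0].round(1) for e in (ed[0]-.5,ed[-1]+.5)])
Sx=np.load('S1.npy')
for n in ("plunger_tip",):
    pass
E
```

```text
191 202.38 [198 207] [575.1 182.6] [np.float64(585.7), np.float64(563.9)]
193 202.73 [200 207] [574.4 178.2] [np.float64(581.5), np.float64(564.0)]
195 203.13 [200 207] [573.6 173.8] [np.float64(581.6), np.float64(564.1)]
197 203.16 [199 208] [573.7 169.4] [np.float64(583.9), np.float64(562.0)]
```

Emit:
carry_out(
  deltas=[0.004,0.007,-0.015,0,-0.7,0.1,0,0.004,0.005,-0.015,0,0,0,0,0,0,-0.015,0,0,0,0,0,0,-0.006,0,0,0,0,0,0,0,0,0,0,0],
)

```text
time_s: 8.05
position: [583.7, 215.5, 109.0]
tool_rot: [[1.0, -0.006, 0.001], [-0.006, -1.0, -0.001], [0.001, 0.001, -1.0]]
wrist_force: [0.6, -0.2, -1.8]
gripper_width: 29.1
```

```bash
python3 to.py 582.2 217 102 -0.2
```

```text
t 8.05 pos [583.7 215.5 109. ] yaw -0.34 z [ 0.001 -0.001 -1.   ] F [ 0.56 -0.19 -1.77] M [-0.15  0.05  0.01] w 29.1 q [-25.  32.   3.  99.  -2.  49. -22.]
delta [-1.5  1.5 -7. ] rot [0.03 0.08 0.14]
```

Emit:
carry_out(
  deltas=[-0.0015,0,-0.007,0,0,0.1,0,0,0,0,0,0,0,0,0,0.005,0,0,0,0,0,0,0.005,0,0,0,0,0,0,0,0,0,0,0,0],
)

```text
time_s: 8.68
position: [583.1, 225.8, 103.0]
tool_rot: [[1.0, -0.004, 0.003], [-0.004, -1.0, -0.0], [0.003, 0.0, -1.0]]
wrist_force: [-0.1, -2.3, -3.4]
gripper_width: 29.0
```

```bash
python3 to.py 582.2 245 65 -0.2
```

```text
t 8.68 pos [583.1 225.8 103. ] yaw -0.26 z [ 0.003 -0.    -1.   ] F [-0.11 -2.32 -3.44] M [-0.58  0.1  -0.  ] w 29.0 q [-26.  33.   3.  99.  -2.  48. -23.]
delta [ -0.9  19.2 -38. ] rot [0.02 0.19 0.06]
```

Emit:
carry_out(
  deltas=[-0.0005,0.005,0,0,0,0,0,0,0.005,-0.004,0,0,0,0,0,0.004,-0.004,0,0,0,0,0,0.003,-0.003,0,0,0,0,0,0,0,0,0,0,0],
)

```text
time_s: 9.3
position: [583.6, 239.7, 91.5]
tool_rot: [[1.0, -0.008, 0.004], [-0.008, -1.0, -0.005], [0.004, 0.005, -1.0]]
wrist_force: [-1.2, -5.8, -2.7]
gripper_width: 30.1
```

```bash
python3 to.py 582.2 245 65 -0.2
```

```text
t 9.3 pos [583.6 239.7  91.5] yaw -0.43 z [ 0.004 -0.005 -1.   ] F [-1.18 -5.76 -2.7 ] M [-1.1   0.07 -0.  ] w 30.1 q [-27.  34.   3.  99.  -2.  47. -24.]
delta [ -1.4   5.3 -26.5] rot [0.27 0.21 0.24]
```

Emit:
carry_out(
  deltas=[-0.0014,0.003,0,0.2,0.2,0.2,0,0,0.0015,0,0,0,0,0,0,0,0,0,0,0,0],
)

```text
time_s: 9.68
position: [582.2, 241.2, 90.3]
tool_rot: [[1.0, -0.006, -0.001], [-0.006, -1.0, -0.005], [-0.001, 0.005, -1.0]]
wrist_force: [0.4, -6.0, -1.8]
gripper_width: 29.4
```

```bash
python3 to.py 582.2 245 65 -0.2; python3 - <<'E'
from ov import *
Sx=grab("scene",3); T=grab("top",2)
a=crop(Sx,"scene",(335,165,445,275),5,[]); b=crop(T,"top",(180,180,230,225),4.5,[])
h=np.zeros((550,790,3),np.uint8);h[:,:550]=a; h[:b.shape[0],555:555+b.shape[1]]=b
cv2.imwrite('pics/v7.png',h)
E
```

```text
t 9.68 pos [582.2 241.2  90.3] yaw -0.37 z [-0.001 -0.005 -1.   ] F [ 0.44 -6.04 -1.77] M [-1.09  0.09 -0.03] w 29.4 q [-27.  34.   3.  98.  -2.  48. -24.]
delta [  0.    3.8 -25.3] rot [ 0.27 -0.07  0.17]
```

View pics/v7.png

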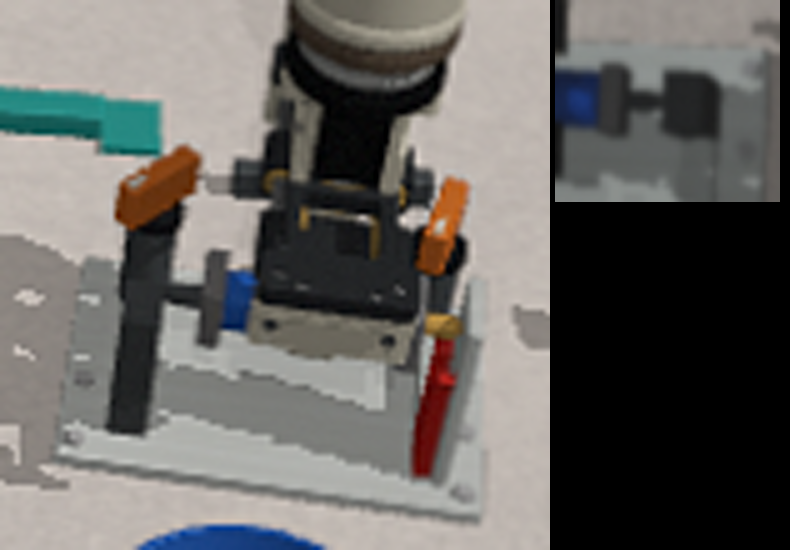

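Emit:
carry_out(
  deltas=[0,0.004,0,0.3,0,0.1,0,0,0.0005,-0.006,0,0,0,0,0,0,-0.007,0,0,0,0,0,0,0,0,0,0,0],
)

```text
time_s: 10.42
position: [583.1, 242.0, 77.4]
tool_rot: [[1.0, -0.008, -0.001], [-0.008, -1.0, -0.003], [-0.001, 0.003, -1.0]]
wrist_force: [0.1, -5.4, -1.6]
gripper_width: 29.0
```

```bash
python3 to.py 582.2 244.5 65 -0.2
```

```text
t 10.43 pos [583.1 242.   77.4] yaw -0.45 z [-0.001 -0.003 -1.   ] F [ 0.11 -5.4  -1.57] M [-1.02  0.18  0.05] w 29.0 q [-27.  35.   2.  99.  -2.  46. -24.]
delta [ -0.9   2.5 -12.4] rot [ 0.16 -0.05  0.25]
```

Emit:
carry_out(
  deltas=[-0.0005,0.004,0,0.2,0,0.2,0,0,0.001,-0.006,0,0,0,0,0,0.001,-0.005,0,0,0,0,0,0.0005,-0.001,0,0,0,0],
)

```text
time_s: 10.92
position: [584.0, 244.1, 65.5]
tool_rot: [[1.0, -0.009, -0.0], [-0.009, -1.0, -0.003], [-0.0, 0.003, -1.0]]
wrist_force: [-0.6, -5.3, 0.2]
gripper_width: 29.0
```

```bash
python3 to.py 582.2 244.5 65 -0.2
```

```text
t 10.93 pos [584.  244.1  65.5] yaw -0.49 z [-0.    -0.003 -1.   ] F [-0.63 -5.27  0.16] M [-1.14  0.21  0.05] w 29.0 q [-27.  36.   2.  99.  -2.  45. -24.]
delta [-1.8  0.4 -0.5] rot [ 0.18 -0.01  0.29]
```

Emit:
carry_out(
  deltas=[-0.0017,0,-0.0005,0.2,0,0.3,0,0,-0.003,0,0,0,0,0,0,-0.003,0,0,0,0,0,0,-0.002,0,0,0,0,0,0,0,0,0,0,0,0],
)

```text
time_s: 11.55
position: [583.5, 234.5, 65.4]
tool_rot: [[1.0, -0.005, 0.001], [-0.005, -1.0, -0.0], [0.001, 0.0, -1.0]]
wrist_force: [-0.9, -4.3, -0.8]
gripper_width: 28.9
```

```bash
python3 to.py 582.2 232 65 -0.2
```

```text
t 11.55 pos [583.5 234.5  65.4] yaw -0.3 z [ 0.001 -0.    -1.   ] F [-0.91 -4.28 -0.76] M [-0.87  0.12  0.02] w 28.9 q [-26.  36.   2.  99.  -2.  45. -23.]
delta [-1.3 -2.5 -0.4] rot [0.   0.08 0.1 ]
```

Emit:
carry_out(
  deltas=[-0.0008,-0.0025,0,0,0,0.1,0,0,-0.001,0,0,0,0,0,0,0,0,0,0,0,0],
)

```text
time_s: 11.92
position: [583.2, 233.0, 65.5]
tool_rot: [[1.0, -0.003, 0.003], [-0.003, -1.0, 0.003], [0.003, -0.003, -1.0]]
wrist_force: [1.4, -2.2, -1.6]
gripper_width: 29.0
```

```bash
python3 to.py 582.2 232 65 -0.2;python3 - <<'E'
from ov import *
Sx=grab("scene",3); T=grab("top",2)
a=crop(Sx,"scene",(335,165,445,275),5,[]); b=crop(T,"top",(180,180,230,225),4.5,[])
h=np.zeros((550,790,3),np.uint8);h[:,:550]=a; h[:b.shape[0],555:555+b.shape[1]]=b
cv2.imwrite('pics/v8.png',h)
E
```

```text
t 11.93 pos [583.2 233.   65.5] yaw -0.16 z [ 0.003  0.003 -1.   ] F [ 1.4  -2.18 -1.57] M [-0.63 -0.07 -0.13] w 29.0 q [-26.  36.   2. 100.  -2.  44. -23.]
delta [-1.  -1.  -0.5] rot [-0.15  0.19 -0.04]
```

View pics/v8.png

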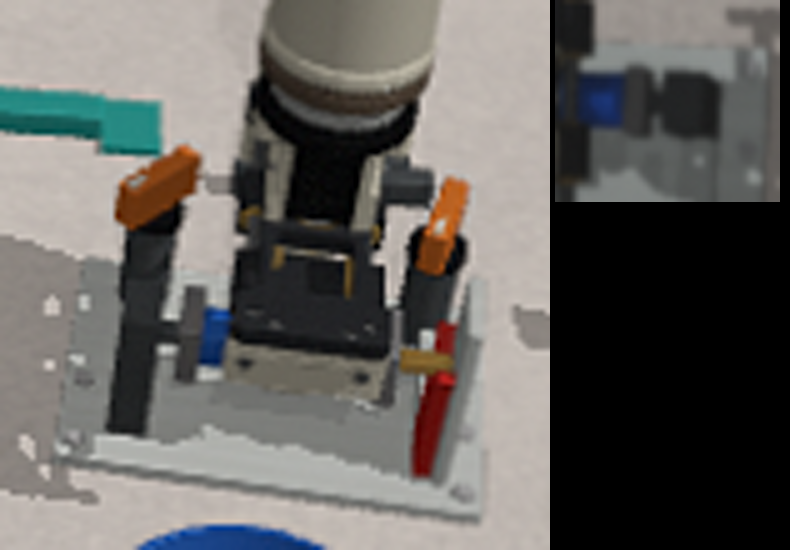

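Emit:
carry_out(
  deltas=[-0.0005,-0.0005,-0.002,0,0,0,0,0,-0.0005,-0.0008,0,0,0,0,0,0,0,0,0,0,0,0,0,0,0,0,0,0.65,0,0,0,0,0,0,0.65,0,0,0,0,0,0,0.65,0,0,0,0,0,0,0.65],
)

```text
time_s: 13.05
position: [582.8, 234.8, 63.6]
tool_rot: [[1.0, -0.0, 0.005], [-0.0, -1.0, 0.006], [0.005, -0.006, -1.0]]
wrist_force: [0.0, -0.2, -0.6]
gripper_width: 58.9
```

```bash
python3 to.py 582.2 232 65 -0.2
```

```text
t 13.05 pos [582.8 234.8  63.6] yaw -0.02 z [ 0.005  0.006 -1.   ] F [ 0.01 -0.16 -0.57] M [-0.13  0.08  0.03] w 58.9 q [-26.  36.   2. 100.  -2.  44. -23.]
delta [-0.6 -2.8  1.4] rot [-0.32  0.26 -0.18]
```

Emit:
carry_out(
  deltas=[0,0,0.03,-0.3,0.3,0,0.65,0,0,0.04,0,0,0,0.65,-0.01,-0.01,0.03,0,0,8,0.65,-0.02,-0.015,0,0,0,9,0.65,-0.02,-0.015,0,0,0,9,0.65,-0.02,-0.015,0,0,0,9,0.65,-0.015,-0.015,0,0,0,9,0.65,-0.01,-0.01,0,0,0,6,0.65,0,0,0,0,0,0,0.65,0,0,0,0,0,0,0.65],
)

```text
time_s: 14.3
position: [485.2, 153.8, 167.3]
tool_rot: [[0.623, 0.783, 0.004], [0.783, -0.623, 0.0], [0.002, 0.003, -1.0]]
wrist_force: [-0.5, -0.2, -0.6]
gripper_width: 59.5
```

```bash
python3 to.py 487.6 160.1 83 49.7; python3 - <<'E'
from ov import *
Sx=grab("scene",3); T=grab("top",3)
a=crop(Sx,"scene",(335,175,445,275),4,[]); b=crop(T,"top",(130,180,230,255),3.5,[])
h=np.zeros((400,792,3),np.uint8);h[:,:440]=a; h[:b.shape[0],442:442+b.shape[1]]=b
cv2.imwrite('pics/v9.png',h)
E
```

```text
t 14.3 pos [485.2 153.8 167.3] yaw 51.49 z [ 0.004  0.    -1.   ] F [-0.53 -0.18 -0.6 ] M [-0.02  0.02 -0.01] w 59.5 q [-14.  17.  -8. 113.   3.  49.  28.]
delta [  2.4   6.3 -84.3] rot [ 0.    0.22 -1.79]
```

View pics/v9.png

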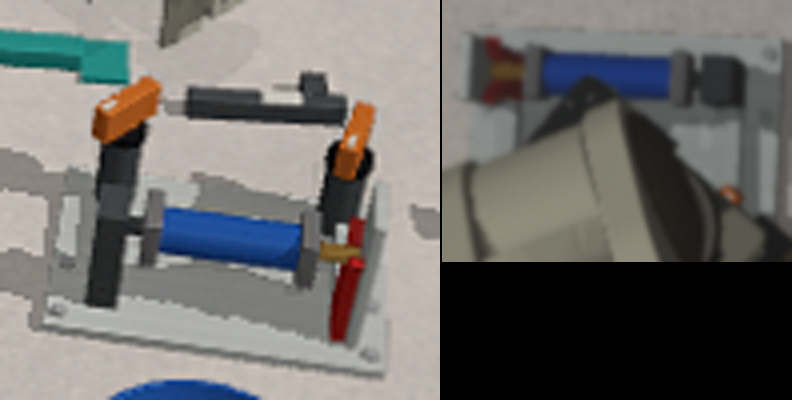

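v9: the roller is seated, with its plunger in the red slot at scene crop (340,252) and its pin in the dark cup at (125,225). Next is the closed-cup knob.

Emit:
carry_out(
  deltas=[0.0025,0.006,-0.03,0,0.2,-1.8,0.65,0,0,-0.03,0,0,0,0.65,0,0,-0.016,0,0,0,0.65,0,0,0,0,0,0,0.65],
)

```text
time_s: 15.1
position: [488.8, 161.0, 89.7]
tool_rot: [[0.646, 0.763, 0.002], [0.763, -0.646, 0.0], [0.001, 0.001, -1.0]]
wrist_force: [-0.8, -0.3, 0.1]
gripper_width: 59.9
```

```bash
python3 to.py 487.6 160.1 83 49.7
```

```text
t 15.1 pos [488.8 161.   89.7] yaw 49.74 z [ 0.002  0.    -1.   ] F [-0.81 -0.28  0.05] M [-0.02 -0.01 -0.  ] w 59.9 q [-15.  25.  -7. 115.   5.  40.  24.]
delta [-1.2 -0.9 -6.7] rot [-0.02  0.1  -0.04]
```

Emit:
carry_out(
  deltas=[-0.001,-0.001,-0.005,0,0,0,0.4,0,0,0,0,0,0,0,0,0,0,0,0,0,0,0,0,0,0,0,0,0,0,0,0,0,0,0,0,0,0,0,0,0,0,0],
  squeeze=15,
)

```text
time_s: 15.85
position: [487.4, 157.8, 86.8]
tool_rot: [[0.647, 0.762, 0.001], [0.762, -0.647, -0.002], [-0.001, 0.002, -1.0]]
wrist_force: [0.4, 1.4, -3.7]
gripper_width: 13.5
```

```bash
python3 to.py 487.6 160.1 84 49.7
```

```text
t 15.85 pos [487.4 157.8  86.8] yaw 49.67 z [ 0.001 -0.002 -1.   ] F [ 0.4   1.41 -3.72] M [ 0.45 -0.26  0.04] w 13.5 q [-15.  25.  -7. 116.   5.  40.  24.]
delta [ 0.2  2.3 -2.8] rot [0.13 0.07 0.03]
```

Emit:
carry_out(
  deltas=[0,0,0,0,0,-8,0,0,0,0,0,0,-8,0,0,0,0,0,0,-8,0,0,0,0,0,0,-8,0,0,0,0,0,0,-8,0,0,0,0,0,0,-8,0,0,0,0,0,0,0,0],
)

```text
time_s: 16.73
position: [487.1, 157.6, 86.8]
tool_rot: [[1.0, 0.005, -0.001], [0.005, -1.0, -0.003], [-0.001, 0.003, -1.0]]
wrist_force: [-0.8, -1.1, 0.8]
gripper_width: 13.9
```

```bash
python3 to.py 487.2 157.8 86 -89
```

```text
t 16.73 pos [487.1 157.6  86.8] yaw 0.29 z [-0.001 -0.003 -1.   ] F [-0.76 -1.14  0.75] M [-0.29  0.16 -0.07] w 13.9 q [-25.  25.   5. 116.  -3.  40. -18.]
delta [ 0.1  0.2 -0.8] rot [ 8.000e-02 -1.600e-01 -8.929e+01]
```

Steady: it turned 49.4°, and about 88° remains to the stop.

Emit:
carry_out(
  deltas=[0,0,0,0,0,-9,0,0,0,0,0,0,-9,0,0,0,0,0,0,-9,0,0,0,0,0,0,-9,0,0,0,0,0,0,-9,0,0,0,0,0,0,-9,0,0,0,0,0,0,-9,0,0,0,0,0,0,-9,0,0,0,0,0,0,-9,0,0,0,0,0,0,-4,0,0,0,0,0,0,0,0],
)

```text
time_s: 18.1
position: [489.4, 160.2, 87.2]
tool_rot: [[0.1, -0.995, 0.004], [-0.995, -0.1, -0.001], [0.002, -0.004, -1.0]]
wrist_force: [0.6, -2.0, -0.6]
gripper_width: 27.3
```

```bash
python3 to.py 487.2 157.8 86 -89
```

```text
t 18.1 pos [489.4 160.2  87.2] yaw -84.24 z [ 0.004 -0.001 -1.   ] F [ 0.61 -1.99 -0.56] M [-0.52  0.14  1.12] w 27.3 q [-42.  27.  25. 116. -17.  40. -90.]
delta [-2.2 -2.4 -1.2] rot [ 0.08  0.21 -4.76]
```

Emit:
carry_out(
  deltas=[0,0,0,0,0,0,0.5,0,0,0,0,0,0,0.65,0,0,0,0,0,0,0.65,0,0,0.03,0,0,0,0.65,0,-0.02,0.04,0,0,0,0.65,0,-0.06,0.01,0,0,0,0.65,0,-0.06,0,0,0,0,0.65,0,-0.06,0,0,0,0,0.65,0,0,0,0,0,0,0.65],
)

```text
time_s: 19.23
position: [489.8, -44.1, 171.1]
tool_rot: [[0.104, -0.995, 0.008], [-0.995, -0.104, 0.002], [-0.001, -0.009, -1.0]]
wrist_force: [0.3, 0.2, -0.6]
gripper_width: 59.5
```

```bash
python3 st.py; python3 - <<'E'
from ov import *
T=grab("top",4); np.save('T2.npy',T)
for nm,x,y in (('o',489,311),('c',487,158)):
  for a0 in (0,45,90,135):
    b=w2p("top",[[x,y,90]])[0].astype(int); b=(b[0]-16,b[1]-16,b[0]+16,b[1]+16)
    p,f=fit("top",T,red,PARTS['knob'],[x,y,np.radians(a0)],b); print(nm,p[:2].round(1),np.degrees(p[2]).round(1),round(f,3))
cv2.imwrite('pics/v10.png',crop(T,"top",(130,170,260,262),6,[]))
E
```

```text
t 19.23 pos [489.8 -44.1 171.1] yaw -84.06 z [ 0.008  0.002 -1.   ] F [ 0.27  0.25 -0.62] M [ 0.02  0.11 -0.05] w 59.5 q [-26.  17.  33. 117. -13.  49. -70.]
o [489.1 310.8] -15.4 0.184
o [489.1 310.6] -15.4 0.185
o [489.6 310.9] 164.7 0.184
o [489.7 310.8] 164.7 0.184
c [487.8 160.1] 42.3 0.105
c [487.6 159.7] 41.0 0.106
c [487.7 160.2] 41.4 0.106
c [487.8 160.1] 222.3 0.105
```

View pics/v10.png

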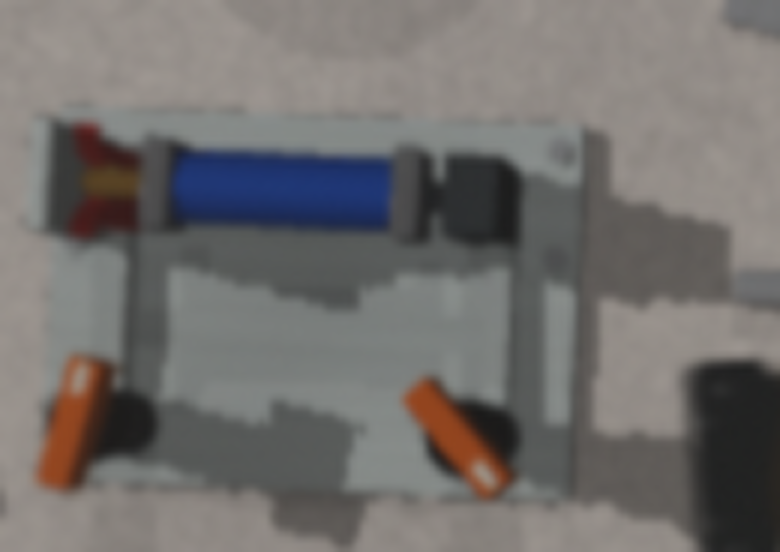

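v10: the knob_closed marker went from the upper right to the lower right, bar angle −40° → −138.5°. That is the 2.4 rad stop (−137.5°), and 1.1 N m was felt there. knob_open starts at −15°, so it needs about −122°.

Emit:
carry_out(
  deltas=[0,0.022,0,0,0,10.5,0.65,0,0.022,0,0,0,10.5,0.65,0,0.022,0,0,0,10.5,0.65,0,0.022,0,0,0,10.5,0.65,0,0.022,0,0,0,10.5,0.65,0,0.022,0,0,0,10.5,0.65,0,0.022,0,0,0,10.5,0.65,0,0.022,0,0,0,10.5,0.65,0,0.022,0,0,0,10.5,0.65,0,0.022,0,0,0,10.5,0.65,0,0.022,0,0,0,10.5,0.65,0,0.022,0,0,0,10.5,0.65,0,0.022,0,0,0,10.5,0.65,0,0.022,0,0,0,10.5,0.65,0,0.022,0,0,0,10,0.65,0,0.022,0,0,0,0,0.65,0,0,0,0,0,0,0.65,0,0,0,0,0,0,0.65],
)

```text
time_s: 21.68
position: [473.4, 362.4, 166.0]
tool_rot: [[0.209, 0.978, -0.018], [0.978, -0.209, -0.006], [-0.009, -0.016, -1.0]]
wrist_force: [0.3, -0.3, 0.7]
gripper_width: 59.6
```

```bash
python3 to.py 487.5 308.4 85 74.8
```

```text
t 21.68 pos [473.4 362.4 166. ] yaw 77.93 z [-0.018 -0.006 -1.   ] F [ 0.33 -0.33  0.68] M [ 0.02 -0.05  0.03] w 59.6 q [-35.  26.  -7. 100.   3.  55.  35.]
delta [ 14.1 -54.  -81. ] rot [ 0.3  -1.03 -3.13]
```

Emit:
carry_out(
  deltas=[0.007,-0.024,0,0.3,-1,-3,0.65,0.005,-0.024,-0.01,0,0,0,0.65,0,0,0,0,0,0,0.65,0,0,-0.02,0,0,0,0.65,0,0,-0.02,0,0,0,0.65,0,0,0,0,0,0,0.65],
)

```text
time_s: 22.42
position: [486.4, 312.5, 117.0]
tool_rot: [[0.272, 0.962, 0.002], [0.962, -0.272, 0.001], [0.002, 0.002, -1.0]]
wrist_force: [-0.4, 0.5, 1.6]
gripper_width: 59.3
```

```bash
python3 to.py 487.5 308.4 86 74.8
```

```text
t 22.43 pos [486.4 312.5 117. ] yaw 74.22 z [ 0.002  0.001 -1.   ] F [-0.43  0.51  1.6 ] M [-0.02  0.03  0.02] w 59.3 q [-31.  28.  -5. 106.   3.  47.  36.]
delta [  1.1  -4.1 -31. ] rot [-0.06  0.12  0.58]
```

Emit:
carry_out(
  deltas=[0.001,-0.003,-0.014,0,0,0.6,0.65,0,-0.001,-0.014,0,0,0,0.65,0,0,-0.002,0,0,0,0.3,0,0,0,0,0,0,0,0,0,0,0,0,0,0,0,0,0,0,0,0,0,0,0,0,0,0,0,0],
  squeeze=15,
)

```text
time_s: 23.3
position: [488.2, 308.7, 87.5]
tool_rot: [[0.261, 0.965, 0.004], [0.965, -0.261, 0.001], [0.002, 0.003, -1.0]]
wrist_force: [-2.7, -8.2, 6.3]
gripper_width: 13.9
```

```bash
python3 to.py 487.5 308.4 86 -47
```

```text
t 23.3 pos [488.2 308.7  87.5] yaw 74.85 z [ 0.004  0.001 -1.   ] F [-2.71 -8.19  6.26] M [-1.92  0.56  0.04] w 13.9 q [-31.  30.  -5. 107.   4.  43.  37.]
delta [-0.7 -0.3 -1.5] rot [   0.19    0.21 -121.85]
```

Emit:
carry_out(
  deltas=[0,0,0,0,0,-9,0,0,0,0,0,0,-9,0,0,0,0,0,0,-9,0,0,0,0,0,0,-9,0,0,0,0,0,0,-9,0,0,0,0,0,0,-9,0,0,0,0,0,0,-9,0,0,0,0,0,0,-9,0,0,0,0,0,0,-9,0,0,0,0,0,0,-9,0,0,0,0,0,0,-9,0,0,0,0,0,0,-7,0,0,0,0,0,0,0,0],
)

```text
time_s: 24.92
position: [489.7, 309.1, 87.5]
tool_rot: [[0.825, -0.566, 0.005], [-0.566, -0.825, -0.006], [0.007, 0.003, -1.0]]
wrist_force: [-0.2, -0.5, -1.3]
gripper_width: 13.8
```

```bash
python3 to.py 487.5 308.4 86 -47
```

```text
t 24.93 pos [489.7 309.1  87.5] yaw -34.45 z [ 0.005 -0.006 -1.   ] F [-0.16 -0.52 -1.27] M [-0.17  0.08 -0.09] w 13.8 q [-52.  32.  22. 107. -16.  44. -56.]
delta [-2.2 -0.7 -1.5] rot [  0.39   0.22 -12.55]
```

Emit:
carry_out(
  deltas=[-0.001,0,0,0,0,-8,0,0,0,0,0,0,-5,0,0,0,0,0,0,-4,0,0,0,0,0,0,-4,0,0,0,0,0,0,0,0],
)

```text
time_s: 25.55
position: [490.3, 309.2, 87.6]
tool_rot: [[0.573, -0.82, 0.005], [-0.82, -0.573, -0.008], [0.01, 0.0, -1.0]]
wrist_force: [1.0, 0.1, -0.9]
gripper_width: 15.2
```

```bash
python3 to.py 487.5 308.4 86 -47
```

```text
t 25.55 pos [490.3 309.2  87.6] yaw -55.07 z [ 0.005 -0.008 -1.   ] F [ 1.05  0.07 -0.86] M [-0.14 -0.07  0.37] w 15.2 q [-56.  33.  27. 107. -20.  45. -74.]
delta [-2.8 -0.8 -1.6] rot [0.43 0.34 8.07]
```

Emit:
carry_out(
  deltas=[0,0,0,0,0,4,0.5,0,0,0,0,0,0,0.65,0,0,0.03,0,0,0,0.65,0,0,0.05,0,0,0,0.65,-0.005,-0.03,0.01,0,0,5,0.65,-0.005,-0.04,0,0,0,5,0.65,-0.005,-0.04,0,0,0,5,0.65,-0.005,-0.04,0,0,0,5,0.65,-0.005,-0.04,0,0,0,5,0.65,-0.005,-0.04,0,0,0,5,0.65,-0.005,-0.04,0,0,0,5,0.65,-0.005,-0.04,0,0,0,5,0.65,-0.01,-0.03,0,0,0,5,0.65,-0.01,-0.03,0,0,0,0,0.65,0,0,0,0,0,0,0.65,0,0,0,0,0,0,0.65],
)

```text
time_s: 27.55
position: [427.3, -68.8, 183.9]
tool_rot: [[0.997, -0.071, 0.014], [-0.071, -0.997, 0.008], [0.014, -0.009, -1.0]]
wrist_force: [0.3, -1.3, 0.1]
gripper_width: 59.7
```

```bash
cat > tools.py <<'E'
# refit tools on the current top picture; shadow-robust: chroma/edge score chosen per tool
from ov import *
TL=dict(spanner=bright,scraper=red,caliper=lambda a:-bright(a),tee_key=bright)
def edgefit(T,k,p0,win=14):
    g=cv2.GaussianBlur(T,(0,0),0.8); gx=cv2.Sobel(g,-1,1,0); gy=cv2.Sobel(g,-1,0,1); G=np.sqrt((gx**2+gy**2).sum(2)).astype(np.float32); G=np.minimum(G,90)
    def pts(p):
        out=[]
        for rr,a,b in PARTS[k]:
            m=np.array(tr(p,rr,b)); n=len(m)
            for i in range(n):
                out.append(m[i]+(m[(i+1)%n]-m[i])*np.linspace(.03,.97,25)[:,None])
        return np.concatenate(out)
    def cost(p):
        q=w2p("top",pts(p)).astype(np.float32); return -cv2.remap(G,q[:,:1],q[:,1:],cv2.INTER_LINEAR).mean()
    best=None
    for dx in np.arange(-win,win+1,4):
        for dy in np.arange(-win,win+1,4):
            for da in (-.08,0,.08):
                c=cost((p0[0]+dx,p0[1]+dy,p0[2]+da))
                if best is None or c<best[0]: best=(c,np.array([p0[0]+dx,p0[1]+dy,p0[2]+da]))
    s=best[1]; o=minimize(cost,s,method='Nelder-Mead',options=dict(initial_simplex=s+np.array([[0,0,0],[3,0,0],[0,3,0],[0,0,.05]]),xatol=.02))
    return o.x,-o.fun
def show(T,poses,name,s=5,m=28):
    t=[]
    for k,q in poses:
        polys=[(tr(q,rr,b),(0,0,255),True) for rr,a,b in PARTS[k]]
        c=w2p("top",[[q[0],q[1],10]])[0].astype(int); t.append(crop(T,"top",(c[0]-m,c[1]-m,c[0]+m,c[1]+m),s,polys))
    if len(t)%2: t.append(t[0]*0)
    cv2.imwrite('pics/'+name+'.png',np.vstack([np.hstack(t[i:i+2]) for i in range(0,len(t),2)]))
E
python3 st.py; python3 - <<'E'
from tools import *
T=grab("top",6); np.save('T3.npy',T)
res=[]
for k,p in POSE.items():
    q,f=edgefit(T,k,(p[0],p[1],np.radians(p[2]))); res.append((k,q)); print(k,q[:2].round(1),np.degrees(q[2]).round(2),round(f,1))
for nm,x,y in (('o',489,311),('c',487,158)):
    b=w2p("top",[[x,y,90]])[0].astype(int); b=(b[0]-16,b[1]-16,b[0]+16,b[1]+16)
    p,f=fit("top",T,red,PARTS['knob'],[x,y,.74],b); print(nm,p[:2].round(1),np.degrees(p[2]).round(1),round(f,3))
show(T,res,'v11')
E
```

```text
t 27.55 pos [427.3 -68.8 183.9] yaw -4.08 z [ 0.014  0.008 -1.   ] F [ 0.34 -1.25  0.08] M [-0.14  0.05  0.02] w 59.7 q [-24.   9.  33. 124.  -7.  48.   9.]
spanner [ 351.1 -230.6] 97.35 69.8
scraper [671.3   8.6] 76.2 88.4
caliper [371.  259.1] 96.44 83.0
tee_key [554.   -7.9] 90.74 85.6
o [490. 311.] 43.3 0.165
c [487.7 159.9] 41.2 0.103
```

View pics/v11.png

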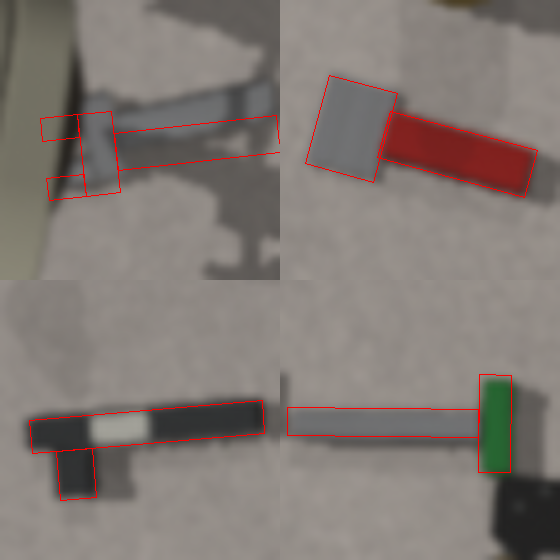

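v11: the scraper, caliper and tee fit; the spanner is partly hidden, so I'll refit it later. Both bars are now at about 42°, so both knobs are at their stops. The tee key is the only green-barred one (crop (495,425)), so I'm taking it.

Emit:
carry_out(
  deltas=[0.03,0.015,-0.01,-0.4,0.8,2,0.65,0.03,0.015,-0.02,0,0,2.5,0.65,0.03,0.015,-0.025,0,0,0,0.65,0.02,0.01,-0.025,0,0,0,0.65,0.006,0,-0.025,0,0,0,0.65,0,0,0,0,0,0,0.65],
)

```text
time_s: 28.6
position: [548.2, -7.4, 74.9]
tool_rot: [[1.0, 0.018, 0.001], [0.018, -1.0, 0.002], [0.001, -0.002, -1.0]]
wrist_force: [-0.5, -0.1, -0.2]
gripper_width: 59.9
```

```bash
python3 to.py 554 -9.4 18 0.74
```

```text
t 28.6 pos [548.2  -7.4  74.9] yaw 1.02 z [ 0.001  0.002 -1.   ] F [-0.49 -0.11 -0.21] M [-0.13  0.1   0.02] w 59.9 q [-22.  31.  25. 112. -19.  41.  16.]
delta [  5.8  -2.  -56.9] rot [-0.14  0.04 -0.28]
```

Emit:
carry_out(
  deltas=[0.005,-0.002,-0.02,0,0,-0.3,0.6,0,0,-0.022,0,0,0,0.5,0,0,-0.007,0,0,0,0.5,0,0,0,0,0,0,0.5],
  squeeze=25,
)

```text
time_s: 29.1
position: [554.8, -8.8, 28.5]
tool_rot: [[1.0, 0.013, 0.004], [0.013, -1.0, 0.003], [0.004, -0.003, -1.0]]
wrist_force: [0.5, -0.1, 0.4]
gripper_width: 46.0
```

```bash
python3 to.py 554 -9.4 18 0.74
```

```text
t 29.1 pos [554.8  -8.8  28.5] yaw 0.76 z [ 0.004  0.003 -1.   ] F [ 0.47 -0.06  0.37] M [-0.11  0.03  0.02] w 46.0 q [-20.  36.  23. 112. -22.  37.  18.]
delta [ -0.8  -0.6 -10.5] rot [-0.17  0.24 -0.02]
```

Emit:
carry_out(
  deltas=[-0.0008,-0.0005,-0.01,-0.2,0.2,0,0.45,0,0,-0.001,0,0,0,0,0,0,0,0,0,0,0,0,0,0,0,0,0,0,0,0,0,0,0,0,0,0,0,0,0,0,0,0],
)

```text
time_s: 29.85
position: [555.1, -9.2, 19.1]
tool_rot: [[1.0, 0.013, 0.003], [0.013, -1.0, -0.0], [0.003, 0.0, -1.0]]
wrist_force: [-0.1, 0.5, -1.1]
gripper_width: 13.5
```

```bash
python3 to.py 554 -9.4 18 0.74
```

```text
t 29.85 pos [555.1  -9.2  19.1] yaw 0.76 z [ 0.003 -0.    -1.   ] F [-0.06  0.51 -1.08] M [-0.06  0.06 -0.03] w 13.5 q [-19.  37.  22. 112. -23.  36.  18.]
delta [-1.1 -0.2 -1.1] rot [ 0.01  0.19 -0.02]
```

Emit:
carry_out(
  deltas=[0,0,0.03,0,0,0,0,0,0,0.03,0,0,-5,0,0.003,-0.015,0,0,0,-10,0,0.003,-0.015,0,0,0,-10,0,0.003,-0.015,0,0,0,-10,0,0.003,-0.015,0,0,0,-10,0,0.003,-0.015,0,0,0,-10,0,0.003,-0.015,0,0,0,-10,0,0.003,-0.015,0,0,0,-10,0,0.003,-0.015,0,0,0,-10,0,0,-0.005,0,0,0,-5,0,0,0,0,0,0,0,0,0,0,0,0,0,0,0],
)

```text
time_s: 31.48
position: [576.9, -135.2, 78.7]
tool_rot: [[-0.033, -0.999, 0.001], [-0.999, 0.033, 0.0], [-0.0, -0.001, -1.0]]
wrist_force: [0.2, -0.5, -2.0]
gripper_width: 13.6
```

```bash
python3 to.py 582.8 -149.7 28 -94.67
```

```text
t 31.48 pos [ 576.9 -135.2   78.7] yaw -91.89 z [ 0.001  0.    -1.   ] F [ 0.24 -0.45 -2.  ] M [-0.03  0.12  0.06] w 13.6 q [-24.  41.  48. 106. -39.  51. -49.]
delta [  5.9 -14.5 -50.7] rot [-0.02  0.03 -2.78]
```

Emit:
carry_out(
  deltas=[0.005,-0.013,0,0,0,-2.7,0,0.001,-0.001,-0.02,0,0,0,0,0,0,-0.015,0,0,0,0,0,0,0,0,0,0,0],
)

```text
time_s: 31.98
position: [582.9, -148.9, 40.3]
tool_rot: [[-0.08, -0.997, -0.0], [-0.997, 0.08, 0.002], [-0.002, 0.001, -1.0]]
wrist_force: [0.9, 0.3, -2.1]
gripper_width: 13.7
```

```bash
python3 to.py 582.8 -149.7 28 -94.67
```

```text
t 31.98 pos [ 582.9 -148.9   40.3] yaw -94.6 z [-0.     0.002 -1.   ] F [ 0.86  0.26 -2.09] M [-0.05  0.19 -0.01] w 13.7 q [-21.  45.  45. 105. -42.  48. -49.]
delta [ -0.1  -0.8 -12.3] rot [-0.1  -0.02 -0.07]
```

Emit:
carry_out(
  deltas=[0,-0.0007,-0.007,0,0,0,0,0,0,-0.005,0,0,0,0,0,0,0,0,0,0,0],
)

```text
time_s: 32.35
position: [582.9, -149.6, 27.4]
tool_rot: [[-0.08, -0.997, -0.001], [-0.997, 0.08, 0.002], [-0.002, 0.001, -1.0]]
wrist_force: [0.2, -0.4, -2.4]
gripper_width: 13.4
```

```bash
python3 to.py 582.8 -149.7 28 -94.67
```

```text
t 32.35 pos [ 582.9 -149.6   27.4] yaw -94.57 z [-0.001  0.002 -1.   ] F [ 0.25 -0.44 -2.44] M [-0.05  0.14 -0.02] w 13.4 q [-20.  46.  44. 105. -43.  47. -48.]
delta [-0.1 -0.1  0.6] rot [-0.1  -0.03 -0.1 ]
```

Emit:
carry_out(
  deltas=[0,0,0,0,0,0,0.4,0,0,0,0,0,0,0.4,0,0,0,0,0,0,0.4,0,0,0.03,0,0,0,0.4,0,0,0.05,0,0,0,0.3,0.01,0.015,0.05,0,0,-3,0,0.02,0.025,0.01,0,0,-3,0,0.025,0.03,0,0,0,-3,0,0.025,0.03,0,0,0,0,0,0.02,0.025,0,0,0,0,0,0,0,0,0,0,0,0],
)

```text
time_s: 33.72
position: [686.7, -21.0, 176.3]
tool_rot: [[-0.242, -0.97, 0.007], [-0.97, 0.242, 0.003], [-0.005, -0.006, -1.0]]
wrist_force: [-0.1, 0.8, -0.5]
gripper_width: 0.3
```

```bash
python3 to.py 693.5 -8.7 11 -104; python3 - <<'E'
from tools import *
print('oil cap',p2w("top",120,280.5,130).round(1))
T=grab("top",4); np.save('T4.npy',T)
p=(582.8,-148.2,np.radians(-4.67))
# tee in pocket: outline at top z=26
PARTS['tee_key']=[(r_,a+8,b+8) for r_,a,b in PARTS['tee_key']]
q,f=edgefit(T,'tee_key',p,6); print('tee',q[:2].round(1),np.degrees(q[2]).round(1),round(f,1))
show(T,[('tee_key',q)],'v12')
E
```

```text
t 33.73 pos [686.7 -21.  176.3] yaw -104.0 z [ 0.007  0.003 -1.   ] F [-0.15  0.79 -0.51] M [ 0.    0.2  -0.05] w 0.3 q [-34.  44.  54.  88. -38.  67. -77.]
delta [   6.8   12.3 -165.3] rot [-0.2   0.39  0.  ]
oil cap [770.   -7.7 130. ]
tee [ 582.9 -149.1] -3.2 89.6
```

Emit:
carry_out(
  deltas=[0.004,0.008,0,-0.2,0.4,0,0,0.002,0.003,-0.02,0,0,0,0,0,0,-0.02,0,0,0,0,0,0,0,0,0,0,0],
)

```text
time_s: 34.42
position: [688.9, -17.0, 133.3]
tool_rot: [[-0.253, -0.967, -0.004], [-0.967, 0.253, -0.002], [0.003, 0.003, -1.0]]
wrist_force: [0.3, 0.1, -0.3]
gripper_width: 0.4
```

```bash
python3 to.py 693.5 -8.7 11 -104
```

```text
t 34.42 pos [688.9 -17.  133.3] yaw -104.66 z [-0.004 -0.002 -1.   ] F [ 0.27  0.13 -0.3 ] M [-0.04  0.16 -0.  ] w 0.4 q [-33.  47.  52.  89. -40.  64. -77.]
delta [   4.6    8.3 -122.3] rot [ 0.11 -0.2   0.66]
```

Emit:
carry_out(
  deltas=[0.0045,0.007,-0.02,0,-0.2,0.6,0,0,0,-0.02,0,0,0,0,0,0,-0.02,0,0,0,0,0,0,-0.015,0,0,0,0,0,0,0,0,0,0,0],
)

```text
time_s: 35.05
position: [692.6, -9.7, 51.4]
tool_rot: [[-0.243, -0.97, -0.002], [-0.97, 0.243, -0.002], [0.003, 0.001, -1.0]]
wrist_force: [-0.0, -0.3, 0.0]
gripper_width: -0.1
```

```bash
python3 to.py 693.5 -8.7 11 -104
```

```text
t 35.05 pos [692.6  -9.7  51.4] yaw -104.04 z [-0.002 -0.002 -1.   ] F [-0.04 -0.27  0.04] M [ 0.02  0.26 -0.03] w -0.1 q [-32.  53.  48.  90. -44.  57. -74.]
delta [  0.9   1.  -40.4] rot [ 0.13 -0.12  0.04]
```

Emit:
carry_out(
  deltas=[0.001,0.001,-0.018,0,0,0,0,0.0005,0,-0.018,0,0,0,0,0,0,-0.002,0,0,0,0,0,0,0,0,0,0,0,-0.007,0.0018,0,0,0,0,0,-0.008,0.002,0,0,0,0,0,-0.008,0.002,0,0,0,0,0,-0.008,0.002,0,0,0,0,0,-0.008,0.002,0,0,0,0,0,-0.008,0.002,0,0,0,0,0,-0.008,0.002,0,0,0,0,0,-0.008,0.002,0,0,0,0,0,0,0,0,0,0,0,0],
)

```text
time_s: 36.67
position: [628.3, 8.2, 13.7]
tool_rot: [[-0.243, -0.97, 0.003], [-0.97, 0.243, -0.002], [0.001, -0.003, -1.0]]
wrist_force: [0.5, 0.1, -0.6]
gripper_width: 0.6
```

```bash
python3 to.py 630 8 11 -104
```

```text
t 36.67 pos [628.3   8.2  13.7] yaw -104.04 z [ 0.003 -0.002 -1.   ] F [ 0.52  0.13 -0.6 ] M [0.   0.11 0.04] w 0.6 q [-35.  50.  46. 101. -47.  49. -71.]
delta [ 1.7 -0.2 -2.7] rot [0.11 0.15 0.04]
```

Emit:
carry_out(
  deltas=[0.01,0,0,0,0,0,0,0,0,0.04,0,0,0,0.3,0,0,0.05,0,0,5,0.65,-0.01,0.01,0.05,0,0,9,0.65,-0.02,0.015,0,0,0,9,0.65,-0.02,0.015,0,0,0,9,0.65,-0.02,0.015,0,0,0,9,0.65,-0.02,0.015,0,0,0,9,0.65,-0.02,0.015,0,0,0,9,0.65,-0.02,0.01,0,0,0,9,0.65,-0.01,0.01,0,0,0,9,0.65,0,0,0,0,0,7,0.65,0,0,0,0,0,0,0.65],
)

```text
time_s: 38.3
position: [506.6, 113.4, 162.5]
tool_rot: [[0.953, -0.303, 0.019], [-0.303, -0.953, 0.007], [0.016, -0.013, -1.0]]
wrist_force: [0.4, 0.4, -0.2]
gripper_width: 59.3
```

```bash
python3 st.py; python3 - <<'E'
from tools import *
T=grab("top",5); np.save('T5.npy',T)
res=[]
a=yel(T); 
for k,p in (('scraper',(607,13,76)),('spanner',(368,-236,102))):
    p=(p[0],p[1],np.radians(p[2]))
    if k=='scraper':
        p,f=fit("top",T,red,PARTS['scraper_h'],p,bx("top",p[0],p[1],24)); print('handle',p[:2].round(1),np.degrees(p[2]).round(1),round(f,3))
    q,f=edgefit(T,k,p,14 if k=='spanner' else 6); res.append((k,q)); print(k,q[:2].round(1),np.degrees(q[2]).round(2),round(f,1))
show(T,res,'v12')
E
```

```text
t 38.3 pos [506.6 113.4 162.5] yaw -17.63 z [ 0.019  0.007 -1.   ] F [ 0.41  0.36 -0.23] M [-0.1   0.11  0.03] w 59.3 q [-47.  21.  39. 114. -18.  49. -17.]
handle [609.3  25.4] 74.9 0.051
scraper [607.5  25. ] 74.8 85.2
spanner [ 356.9 -229.6] 101.57 62.2
```

View pics/v12.png

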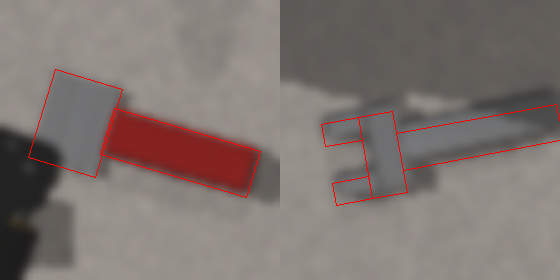

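Emit:
carry_out(
  deltas=[0.025,-0.025,0,-0.4,1,2.4,0.55,0.03,-0.025,-0.02,0,0,0,0.55,0.025,-0.02,-0.02,0,0,0,0.55,0.01,-0.01,-0.025,0,0,0,0.55,0,0,-0.01,0,0,0,0.55,0,0,0,0,0,0,0.55],
  squeeze=25,
)

```text
time_s: 39.3
position: [598.8, 31.9, 84.3]
tool_rot: [[0.964, -0.264, -0.001], [-0.264, -0.964, -0.001], [-0.0, 0.001, -1.0]]
wrist_force: [0.1, 0.7, -0.4]
gripper_width: 50.4
```

```bash
python3 to.py 608 23.5 18 -15.2
```

```text
t 39.3 pos [598.8  31.9  84.3] yaw -15.32 z [-0.001 -0.001 -1.   ] F [ 0.11  0.72 -0.44] M [-0.1   0.13 -0.06] w 50.4 q [-31.  36.  33. 104. -26.  47.   1.]
delta [  9.2  -8.4 -66.3] rot [ 0.03 -0.03  0.12]
```

Emit:
carry_out(
  deltas=[0.008,-0.007,-0.018,0,0,0.1,0.5,0,0,-0.02,0,0,0,0.5,0,0,-0.014,0,0,0,0.5,0,0,0,0,0,0,0.5],
)

```text
time_s: 39.8
position: [607.1, 27.0, 30.0]
tool_rot: [[0.966, -0.26, 0.001], [-0.26, -0.966, 0.001], [0.0, -0.001, -1.0]]
wrist_force: [-0.1, 0.4, -0.3]
gripper_width: 45.9
```

```bash
python3 to.py 608 23.5 18 -15.2
```

```text
t 39.8 pos [607.1  27.   30. ] yaw -15.07 z [ 0.001  0.001 -1.   ] F [-0.06  0.36 -0.34] M [-0.13  0.1   0.05] w 45.9 q [-27.  41.  30. 104. -29.  43.   4.]
delta [  0.9  -3.5 -12. ] rot [-0.06  0.03 -0.13]
```

Emit:
carry_out(
  deltas=[0.001,-0.003,-0.01,0,0,-0.1,0.45,0,-0.0003,-0.002,0,0,0,0.2,0,0,0,0,0,0,0,0,0,0,0,0,0,0,0,0,0,0,0,0,0,0,0,0,0,0,0,0],
)

```text
time_s: 40.55
position: [608.6, 23.7, 18.0]
tool_rot: [[0.965, -0.262, 0.002], [-0.262, -0.965, 0.001], [0.001, -0.002, -1.0]]
wrist_force: [0.9, -0.8, -2.0]
gripper_width: 23.5
```

```bash
python3 to.py 608 23.5 18 -15.2
```

```text
t 40.55 pos [608.6  23.7  18. ] yaw -15.16 z [ 0.002  0.001 -1.   ] F [ 0.85 -0.77 -1.96] M [-0.13  0.12 -0.03] w 23.5 q [-27.  42.  30. 104. -30.  42.   4.]
delta [-0.6 -0.2  0. ] rot [-0.08  0.1  -0.04]
```

Emit:
carry_out(
  deltas=[0,0,0.03,0,0,0,0,0,-0.01,0.03,0,0,-5,0,-0.002,-0.025,0,0,0,-8,0,-0.002,-0.025,0,0,0,-8,0,-0.002,-0.025,0,0,0,-8,0,-0.002,-0.025,0,0,0,-8,0,-0.002,-0.025,0,0,0,-8,0,-0.002,-0.025,0,0,0,-8,0,-0.002,-0.025,0,0,0,-8,0,-0.002,-0.025,0,0,0,-8,0,-0.002,-0.025,0,0,0,-5,0,-0.002,-0.025,0,0,0,0,0,0,-0.015,0,0,0,0,0,0,0,0,0,0,0,0,0,0,0,0,0,0,0],
)

```text
time_s: 42.42
position: [587.8, -253.8, 80.2]
tool_rot: [[-0.022, -1.0, 0.007], [-1.0, 0.022, 0.002], [-0.002, -0.007, -1.0]]
wrist_force: [-0.3, 1.3, -2.1]
gripper_width: 23.6
```

```bash
python3 to.py 586.4 -270 27 -94.67
```

```text
t 42.42 pos [ 587.8 -253.8   80.2] yaw -91.25 z [ 0.007  0.002 -1.   ] F [-0.33  1.27 -2.1 ] M [-0.04  0.18 -0.01] w 23.6 q [-13.  46.  50.  99. -43.  55. -37.]
delta [ -1.4 -16.2 -53.2] rot [-0.12  0.4  -3.42]
```

Emit:
carry_out(
  deltas=[-0.001,-0.014,0,-0.1,0.4,-3.4,0,0,-0.002,-0.02,0,0,0,0,0,0,-0.017,0,0,0,0,0,0,0,0,0,0,0],
)

```text
time_s: 42.92
position: [587.8, -263.3, 39.0]
tool_rot: [[-0.074, -0.997, -0.001], [-0.997, 0.074, 0.006], [-0.005, 0.002, -1.0]]
wrist_force: [-0.7, 0.6, -1.9]
gripper_width: 23.6
```

```bash
python3 to.py 586.4 -270 27 -94.67
```

```text
t 42.92 pos [ 587.8 -263.3   39. ] yaw -94.24 z [-0.001  0.006 -1.   ] F [-0.75  0.56 -1.91] M [-0.07  0.21 -0.01] w 23.6 q [-11.  50.  48.  98. -45.  53. -38.]
delta [ -1.4  -6.7 -12. ] rot [-0.32 -0.08 -0.43]
```

Emit:
carry_out(
  deltas=[-0.0013,-0.0065,0,-0.3,0,-0.4,0,0,0,0,0,0,0,0,0,0,0,0,0,0,0],
)

```text
time_s: 43.3
position: [586.7, -269.9, 39.1]
tool_rot: [[-0.08, -0.997, -0.001], [-0.997, 0.08, -0.0], [0.0, 0.001, -1.0]]
wrist_force: [0.7, -0.1, -1.4]
gripper_width: 23.7
```

```bash
python3 to.py 586.4 -270 27 -94.67
```

```text
t 43.3 pos [ 586.7 -269.9   39.1] yaw -94.6 z [-0.001 -0.    -1.   ] F [ 0.69 -0.07 -1.41] M [-0.05  0.15 -0.02] w 23.7 q [-10.  50.  48.  98. -45.  53. -38.]
delta [ -0.3  -0.1 -12.1] rot [ 0.01 -0.07 -0.07]
```

Emit:
carry_out(
  deltas=[0,0,-0.007,0,0,0,0,0,0,-0.005,0,0,0,0,0,0,0,0,0,0,0],
)

```text
time_s: 43.68
position: [587.0, -269.8, 26.8]
tool_rot: [[-0.08, -0.997, -0.0], [-0.997, 0.08, -0.0], [0.0, 0.0, -1.0]]
wrist_force: [0.2, 0.8, -1.5]
gripper_width: 24.0
```

Emit:
carry_out(
  deltas=[0,0,0,0,0,0,0.42,0,0,0,0,0,0,0.42,0,0,0,0,0,0,0.42,0,0,0.03,0,0,0,0.42,0,0,0.05,0,0,0,0.5,-0.01,0.02,0.04,0,0,9,0.5,-0.015,0.035,0,0,0,9,0.5,-0.015,0.035,0,0,0,9,0.5,-0.015,0.035,0,0,0,9,0.5,-0.015,0.035,0,0,0,9,0.5,-0.015,0.035,0,0,0,9,0.5,-0.015,0.035,0,0,0,9,0.5,-0.015,0.035,0,0,0,9,0.5,-0.015,0.035,0,0,0,9,0.5,-0.015,0.035,0,0,0,9,0.5,0,0,0,0,0,0,0.5,0,0,0,0,0,0,0.5],
)

```text
time_s: 45.8
position: [438.7, 71.3, 155.8]
tool_rot: [[0.999, -0.033, 0.013], [-0.033, -0.999, 0.01], [0.013, -0.01, -1.0]]
wrist_force: [-0.8, -1.1, -0.2]
gripper_width: 45.7
```

```bash
python3 st.py; python3 - <<'E'
from tools import *
T=grab("top",5); np.save('T6.npy',T)
q,f=edgefit(T,'caliper',(371,259.1,np.radians(96.4)),14); print('cal',q[:2].round(1),np.degrees(q[2]).round(2),round(f,1))
res=[('caliper',q)]
c=None
for a in (99,102,105):
    for x,y in ((360,-232),(368,-232),(362,-240)):
        q,f=edgefit(T,'spanner',(x,y,np.radians(a)),10)
        if c is None or f>c[1]: c=(q,f)
q,f=c; print('spanner',q[:2].round(1),np.degrees(q[2]).round(2),round(f,1)); res.append(('spanner',q))
for k,z in (('scraper',8),):
    PARTS['scraper_h']=[(PARTS['scraper'][0][0],8,26)]
    p,f=fit("top",T,red,PARTS['scraper_h'],(586.4,-268.7,-.0815),bx("top",580,-268,20)); print('scraper placed',p[:2].round(1),np.degrees(p[2]).round(1),round(f,3))
show(T,res,'v13')
E
```

```text
t 45.8 pos [438.7  71.3 155.8] yaw -1.89 z [ 0.013  0.01  -1.   ] F [-0.84 -1.09 -0.23] M [-0.14  0.06  0.02] w 45.7 q [-48.  14.  40. 124. -13.  45.  -1.]
cal [377.2 274.9] 89.5 84.0
spanner [ 364.3 -227.9] 103.43 46.5
scraper placed [ 586.6 -267.9] -4.5 0.502
```

View pics/v13.png

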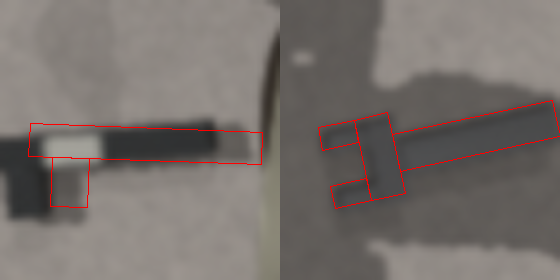

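The caliper has been knocked about 23 mm to +y, so I'm refitting it. The spanner now fits at (364,−228).

```bash
python3 - <<'E'
from tools import *
T=np.load('T6.npy')
for s in ((375,297,92),(372,297,88),(378,302,96)):
    q,f=edgefit(T,'caliper',(s[0],s[1],np.radians(s[2])),12); print('cal',q[:2].round(1),np.degrees(q[2]).round(2),round(f,1))
    p,g=fit("top",T,lambda a:-bright(a),PARTS['caliper'],q,bx("top",q[0],q[1],32)); print(p[:2].round(1),np.degrees(p[2]).round(2),round(g,3))
show(T,[('caliper',q)],'v14',4)
E
```

```text
cal [373.4 297. ] 97.69 82.9
[373.4 298.2] 95.94 0.309
cal [372.8 296.8] 96.63 82.9
[373.1 298.1] 96.04 0.309
cal [373.2 297.1] 97.28 82.9
[373.3 298.2] 95.98 0.309
```

View pics/v14.png

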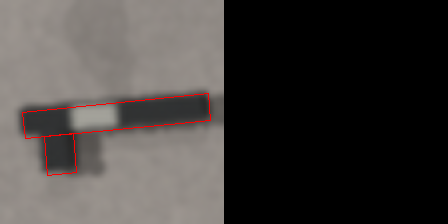

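The beam of the knocked caliper is in the crop, jaw at (60,155). At its new place the gripper body would hit the knob_open bar, so I'll first slide the caliper about 35 mm towards the robot with closed fingers.

Emit:
carry_out(
  deltas=[-0.004,0.024,0,-0.5,0.7,-8.5,0,-0.004,0.024,0,0,0,-8.5,0,-0.004,0.024,0,0,0,-8.5,0,-0.004,0.024,0,0,0,-8.5,0,-0.004,0.024,0,0,0,-8.5,0,-0.004,0.024,0,0,0,-8.5,0,-0.004,0.024,0,0,0,-8.5,0,-0.004,0.024,0,0,0,-8.5,0,-0.004,0.024,0,0,0,-8.5,0,-0.002,0,0,0,0,0,0,0,0,0,0,0,0,0],
)

```text
time_s: 47.42
position: [404.1, 285.2, 155.0]
tool_rot: [[0.142, -0.99, -0.0], [-0.99, -0.142, -0.007], [0.007, 0.001, -1.0]]
wrist_force: [0.6, -0.6, -0.0]
gripper_width: 0.4
```

```bash
python3 to.py 395 303 12 -83
```

```text
t 47.42 pos [404.1 285.2 155. ] yaw -81.86 z [-0.    -0.007 -1.   ] F [ 0.59 -0.58 -0.01] M [-0.07  0.14  0.01] w 0.4 q [-81.  24.  52. 117. -24.  50. -97.]
delta [  -9.1   17.8 -143. ] rot [ 0.41 -0.01 -1.14]
```

Emit:
carry_out(
  deltas=[-0.004,0.009,-0.02,0.4,0,-1.1,0,-0.004,0.008,-0.03,0,0,0,0,0,0,-0.03,0,0,0,0,0,0,-0.025,0,0,0,0,0,0,0,0,0,0,0],
)

```text
time_s: 48.05
position: [398.9, 296.8, 48.7]
tool_rot: [[0.121, -0.993, 0.001], [-0.993, -0.121, 0.001], [-0.001, -0.002, -1.0]]
wrist_force: [0.2, -0.1, -0.4]
gripper_width: 0.3
```

```bash
python3 to.py 395 303 12 -83
```

```text
t 48.05 pos [398.9 296.8  48.7] yaw -83.03 z [ 0.001  0.001 -1.   ] F [ 0.22 -0.07 -0.36] M [-0.09  0.12 -0.  ] w 0.3 q [-73.  34.  42. 120. -36.  39. -90.]
delta [ -3.9   6.2 -36.7] rot [-0.08  0.08  0.03]
```

Emit:
carry_out(
  deltas=[0,0.004,-0.018,0,0,0,0,0,0,-0.016,0,0,0,0,0,0,0,0,0,0,0,-0.006,-0.0007,0,0,0,0,0,-0.007,-0.0008,0,0,0,0,0,-0.007,-0.0008,0,0,0,0,0,-0.007,-0.0008,0,0,0,0,0,-0.007,-0.0008,0,0,0,0,0,-0.006,-0.0008,0,0,0,0,0,0,0,0,0,0,0,0],
)

```text
time_s: 49.3
position: [358.0, 296.9, 15.8]
tool_rot: [[0.122, -0.993, 0.005], [-0.993, -0.122, 0.006], [-0.005, -0.006, -1.0]]
wrist_force: [-0.9, 0.5, -0.1]
gripper_width: 0.3
```

```bash
python3 to.py 357 298 12 -83
```

```text
t 49.3 pos [358.  296.9  15.8] yaw -82.99 z [ 0.005  0.006 -1.   ] F [-0.9   0.54 -0.14] M [-0.08  0.19 -0.  ] w 0.3 q [-74.  35.  38. 125. -41.  33. -89.]
delta [-1.   1.1 -3.8] rot [-0.32  0.29 -0.01]
```

Emit:
carry_out(
  deltas=[0.01,0,0,0,0,0,0,0,0,0.04,0,0,0,0,0,0,0.05,0,0,5,0.5,0.01,-0.01,0.04,0,0,9,0.5,0.015,-0.02,0,0,0,9,0.5,0.015,-0.02,0,0,0,9,0.5,0.015,-0.02,0,0,0,9,0.5,0.015,-0.02,0,0,0,9,0.5,0.015,-0.02,0,0,0,9,0.5,0.01,-0.02,0,0,0,9,0.5,0,-0.02,0,0,0,9,0.5,0,0,0,0,0,9,0.5,0,0,0,0,0,0,0.5],
)

```text
time_s: 50.92
position: [478.9, 136.4, 153.1]
tool_rot: [[0.996, 0.091, 0.007], [0.091, -0.996, 0.012], [0.008, -0.012, -1.0]]
wrist_force: [-0.0, -0.1, -0.3]
gripper_width: 45.9
```

```bash
python3 st.py; python3 - <<'E'
from tools import *
T=grab("top",5); np.save('T7.npy',T)
for s in ((340,298,97),(340,298,90),(340,292,104)):
    q,f=edgefit(T,'caliper',(s[0],s[1],np.radians(s[2])),12); print('cal',q[:2].round(1),np.degrees(q[2]).round(2),round(f,1))
    p,g=fit("top",T,lambda a:-bright(a),PARTS['caliper'],q,bx("top",q[0],q[1],32)); print(p[:2].round(1),np.degrees(p[2]).round(2),round(g,3))
E
```

```text
t 50.92 pos [478.9 136.4 153.1] yaw 5.2 z [ 0.007  0.012 -1.   ] F [-0.01 -0.06 -0.31] M [-0.08  0.04 -0.02] w 45.9 q [-46.  19.  33. 117. -15.  47.   1.]
cal [333.9 296. ] 91.38 62.2
[335.6 295.2] 91.87 0.807
cal [331.8 294.2] 87.97 62.1
[335.2 295.7] 91.44 0.809
cal [344.9 300.3] 105.6 61.1
[335.2 295.7] 91.36 0.764
```

Emit:
carry_out(
  deltas=[0.02,-0.04,0.01,0,0,0,0.5,0.02,-0.04,0,0,0,0,0.5,0.02,-0.04,0,0,0,0,0.5,0.01,-0.03,0,0,0,0,0.5,0,0,0,0,0,0,0.5],
)

```text
time_s: 51.8
position: [549.6, -13.0, 163.0]
tool_rot: [[0.995, 0.096, 0.006], [0.096, -0.995, 0.011], [0.007, -0.011, -1.0]]
wrist_force: [-0.1, -0.4, -0.2]
gripper_width: 46.0
```

```bash
python3 st.py; python3 - <<'E'
from tools import *
T=grab("top",5); np.save('T7.npy',T)
b=w2p("top",[[340,296,10]])[0].astype(int); print(b)
print([ (np.round(d["confidence"],2),d["position"],p2w("top",*d["position"],0)[:2].round(0)) for d in r.mark_of("top","caliper")])
print([ (np.round(d["confidence"],2),np.round(d["extent"])) for d in r.search_frame("top","caliper")])
for s in ((340,298,97),(340,298,90),(340,292,104)):
    q,f=edgefit(T,'caliper',(s[0],s[1],np.radians(s[2])),12); print('cal',q[:2].round(1),np.degrees(q[2]).round(2),round(f,1))
    p,g=fit("top",T,lambda a:-bright(a),PARTS['caliper'],q,bx("top",q[0],q[1],32)); print(p[:2].round(1),np.degrees(p[2]).round(2),round(g,3))
g=T.mean(2)[b[1]-20:b[1]+20,b[0]-32:b[0]+32]
for row in g[::2,::2]: print(''.join('#' if v<60 else '+' if v<95 else '.' for v in row))
print(np.percentile(g,[5,50,95]))
E
```

```text
t 51.8 pos [549.6 -13.  163. ] yaw 5.48 z [ 0.006  0.011 -1.   ] F [-0.09 -0.44 -0.24] M [-0.08  0.05 -0.09] w 46.0 q [-29.  24.  35. 109. -18.  52.  21.]
[153 300]
[(np.float64(0.93), [304.3, 153.9], array([330., 297.]))]
[(np.float64(0.79), array([130., 297., 179., 313.]))]
cal [338.9 293.7] 97.72 83.5
[338.5 295. ] 96.4 0.291
cal [339.1 293.5] 97.31 83.5
[338.3 295. ] 96.62 0.291
cal [339.1 293.8] 97.87 83.5
[338.4 295.1] 96.47 0.291
................................
................................
................................
................................
................................
................................
................................
................................
......................+++++++++.
...........+++++++###########+++
.....++####+.....+###########+++
.....######+.....+###########+++
.....######+.....+####++++++++.+
.....+######++++++++++..........
.......+#####+++................
.......+#####+++................
.......+#####+++................
........#####+++................
........++++++++................
................................
[ 39.46666667 108.46666667 112.46666667]
```

Emit:
carry_out(
  deltas=[-0.02,0.03,0,0,0,0.5,0.5,-0.025,0.035,0,0,0,0.5,0.5,-0.025,0.035,0,0,0,0.5,0.5,-0.025,0.035,0,0,0,0,0.5,-0.025,0.035,0,0,0,0,0.5,-0.025,0.035,0,0,0,0,0.5,-0.025,0.035,0,0,0,0,0.5,-0.015,0.025,-0.02,0,0,0,0.5,-0.01,0.015,-0.03,0,0,0,0.5,0,0,-0.02,0,0,0,0.5,0,0,0,0,0,0,0.5],
)

```text
time_s: 53.52
position: [343.1, 287.8, 93.8]
tool_rot: [[0.989, 0.144, 0.009], [0.144, -0.989, 0.021], [0.012, -0.019, -1.0]]
wrist_force: [0.2, 0.9, -0.1]
gripper_width: 45.9
```

```bash
python3 to.py 338.8 292.7 18 7.2
```

```text
t 53.52 pos [343.1 287.8  93.8] yaw 8.29 z [ 0.009  0.021 -1.   ] F [ 0.19  0.95 -0.08] M [-0.12  0.09  0.01] w 45.9 q [-65.  20.  25. 126. -15.  36. -20.]
delta [ -4.3   4.9 -75.8] rot [-1.19  0.53 -1.1 ]
```

Emit:
carry_out(
  deltas=[-0.004,0.004,-0.025,-1.2,0.5,-1.1,0.45,0,0,-0.025,0,0,0,0.45,0,0,-0.012,0,0,0,0.45,0,0,0,0,0,0,0.45],
)

```text
time_s: 54.02
position: [340.9, 294.5, 33.9]
tool_rot: [[0.992, 0.125, 0.004], [0.125, -0.992, 0.004], [0.004, -0.004, -1.0]]
wrist_force: [-0.1, -0.1, -0.0]
gripper_width: 41.3
```

```bash
python3 to.py 338.8 292.7 18 7.2
```

```text
t 54.02 pos [340.9 294.5  33.9] yaw 7.17 z [ 0.004  0.004 -1.   ] F [-0.09 -0.11 -0.03] M [-0.11  0.06  0.06] w 41.3 q [-63.  27.  22. 126. -20.  30. -18.]
delta [ -2.1  -1.8 -15.9] rot [-0.25  0.23  0.03]
```

Emit:
carry_out(
  deltas=[-0.002,-0.0018,-0.01,-0.2,0.2,0,0.42,0,0,-0.006,0,0,0,0.4,0,0,0,0,0,0,0,0,0,0,0,0,0,0,0,0,0,0,0,0,0,0,0,0,0,0,0,0],
  squeeze=28,
)

```text
time_s: 54.78
position: [340.1, 293.5, 19.0]
tool_rot: [[0.992, 0.124, 0.002], [0.124, -0.992, 0.003], [0.003, -0.003, -1.0]]
wrist_force: [-1.0, -0.5, -0.7]
gripper_width: 15.8
```

```bash
python3 to.py 338.8 292.7 18 7.2
```

```text
t 54.77 pos [340.1 293.5  19. ] yaw 7.13 z [ 0.002  0.003 -1.   ] F [-1.04 -0.48 -0.67] M [-0.14  0.05  0.03] w 15.8 q [-62.  29.  20. 126. -21.  28. -17.]
delta [-1.3 -0.8 -1. ] rot [-0.2   0.14  0.07]
```

Emit:
carry_out(
  deltas=[0,0,0.04,0,0,0,0,0.005,0,0.05,0,0,0,0,0.01,-0.02,0.04,0,0,-5,0,0.016,-0.033,0,0,0,-8,0,0.016,-0.033,0,0,0,-8,0,0.016,-0.033,0,0,0,-8,0,0.016,-0.033,0,0,0,-8,0,0.016,-0.033,0,0,0,-8,0,0.016,-0.033,0,0,0,-8,0,0.016,-0.033,0,0,0,-8,0,0.016,-0.033,0,0,0,-8,0,0.016,-0.033,0,0,0,-8,0,0.016,-0.033,0,0,0,-8,0,0.016,-0.033,0,0,0,-8,0,0.016,-0.033,0,0,0,-5,0,0.016,-0.033,0,0,0,0,0,0,0,0,0,0,0,0,0,0,0,0,0,0,0],
)

```text
time_s: 57.02
position: [564.7, -167.7, 152.5]
tool_rot: [[-0.066, -0.998, 0.006], [-0.998, 0.066, 0.0], [-0.001, -0.006, -1.0]]
wrist_force: [0.4, 0.7, -1.7]
gripper_width: 15.3
```

```bash
python3 to.py 593.2 -222.7 28 -94.67
```

```text
t 57.02 pos [ 564.7 -167.7  152.5] yaw -93.76 z [ 0.006  0.    -1.   ] F [ 0.37  0.67 -1.73] M [-0.01  0.22  0.05] w 15.3 q [-24.  36.  53. 104. -34.  57. -51.]
delta [  28.5  -55.  -124.5] rot [-0.02  0.34 -0.91]
```

Emit:
carry_out(
  deltas=[0.014,-0.026,-0.02,0,0.3,-0.9,0,0.012,-0.026,-0.03,0,0,0,0,0,0,-0.03,0,0,0,0,0,0,-0.01,0,0,0,0,0,0,0,0,0,0,0],
)

```text
time_s: 57.65
position: [591.9, -212.2, 60.4]
tool_rot: [[-0.072, -0.997, 0.001], [-0.997, 0.072, 0.006], [-0.006, -0.0, -1.0]]
wrist_force: [-0.3, -0.5, -0.9]
gripper_width: 15.4
```

```bash
python3 to.py 593.2 -222.7 28 -94.67
```

```text
t 57.65 pos [ 591.9 -212.2   60.4] yaw -94.13 z [ 0.001  0.006 -1.   ] F [-0.31 -0.52 -0.89] M [-0.07  0.14 -0.02] w 15.4 q [-14.  46.  46. 100. -41.  52. -45.]
delta [  1.3 -10.5 -32.4] rot [-0.36  0.05 -0.54]
```

Emit:
carry_out(
  deltas=[0.001,-0.0095,0,-0.3,0,-0.5,0,0,-0.001,-0.015,0,0,0,0,0,0,0,0,0,0,0,0,0,0,0,0,0,0],
)

```text
time_s: 58.15
position: [594.9, -222.7, 47.5]
tool_rot: [[-0.08, -0.997, 0.005], [-0.997, 0.08, -0.0], [-0.0, -0.005, -1.0]]
wrist_force: [-0.1, 0.5, -1.0]
gripper_width: 15.4
```

```bash
python3 to.py 593.2 -222.7 28 -94.67
```

```text
t 58.15 pos [ 594.9 -222.7   47.5] yaw -94.57 z [ 0.005 -0.    -1.   ] F [-0.14  0.52 -0.95] M [-0.05  0.23 -0.01] w 15.4 q [-13.  47.  45. 100. -42.  51. -44.]
delta [ -1.7   0.  -19.5] rot [ 0.   0.3 -0.1]
```

Emit:
carry_out(
  deltas=[-0.0017,0,-0.008,0,0.3,-0.1,0,0,0,-0.007,0,0,0,0,0,0,-0.004,0,0,0,0,0,0,0,0,0,0,0],
)

```text
time_s: 58.65
position: [593.5, -223.3, 30.9]
tool_rot: [[-0.082, -0.997, 0.001], [-0.997, 0.082, 0.002], [-0.002, -0.001, -1.0]]
wrist_force: [0.1, 1.0, 0.1]
gripper_width: 15.6
```

```bash
python3 to.py 593.2 -222.7 28 -94.67
```

```text
t 58.65 pos [ 593.5 -223.3   30.9] yaw -94.69 z [ 0.001  0.002 -1.   ] F [0.07 0.97 0.08] M [0.15 0.23 0.04] w 15.6 q [-12.  48.  44. 100. -43.  50. -43.]
delta [-0.3  0.6 -2.9] rot [-0.1   0.07  0.02]
```

Emit:
carry_out(
  deltas=[0,0.0005,-0.003,0,0,0,0,0,0,-0.001,0,0,0,0,0,0,0,0,0,0,0],
)

```text
time_s: 59.02
position: [593.8, -223.5, 30.9]
tool_rot: [[-0.082, -0.997, 0.003], [-0.997, 0.083, 0.004], [-0.004, -0.003, -1.0]]
wrist_force: [0.0, 0.4, -0.5]
gripper_width: 15.8
```

```bash
python3 to.py 593.2 -222.7 28 -94.67
```

```text
t 59.02 pos [ 593.8 -223.5   30.9] yaw -94.73 z [ 0.003  0.004 -1.   ] F [ 0.01  0.45 -0.45] M [-0.03  0.26 -0.04] w 15.8 q [-12.  48.  44. 100. -43.  50. -43.]
delta [-0.6  0.8 -2.9] rot [-0.23  0.17  0.06]
```

Emit:
carry_out(
  deltas=[-0.0005,0.001,-0.004,-0.2,0.2,0,0,0,0,-0.004,0,0,0,0,0,0,-0.003,0,0,0,0],
)

```text
time_s: 59.4
position: [594.2, -223.8, 30.1]
tool_rot: [[-0.083, -0.997, 0.003], [-0.997, 0.083, 0.006], [-0.006, -0.003, -1.0]]
wrist_force: [-8.9, 4.5, 25.7]
gripper_width: 15.8
```

```bash
python3 to.py 593.2 -222.7 28 -94.67
```

```text
t 59.4 pos [ 594.2 -223.8   30.1] yaw -94.78 z [ 0.003  0.006 -1.   ] F [-8.92  4.5  25.67] M [1.23 2.22 0.1 ] w 15.8 q [-12.  48.  44. 100. -43.  50. -43.]
delta [-1.   1.1 -2.1] rot [-0.33  0.19  0.11]
```

Emit:
carry_out(
  deltas=[0,0.001,0.004,-0.3,0.2,0,0,0,0,0.006,0,0,0,0,0,0,0.004,0,0,0,0,0,0,0,0,0,0,0],
)

```text
time_s: 59.9
position: [594.3, -222.5, 43.7]
tool_rot: [[-0.083, -0.997, -0.0], [-0.997, 0.083, -0.0], [0.0, 0.0, -1.0]]
wrist_force: [0.1, -0.4, -0.8]
gripper_width: 15.3
```

```bash
python3 to.py 593.2 -222.7 28 -94.67; python3 - <<'E'
from tools import *
T=grab("top",5); np.save('T8.npy',T); Sx=grab("scene",5); np.save('S8.npy',Sx)
s=r.get_state(); p=s["position"]; zc=p[2]-19; a=np.radians(-4.7)
q=(p[0]-.8,p[1]+1.5,a)
cal=[(tr(q,rr,18+zc),(0,0,255),True) for rr,_,_ in PARTS['caliper']]
A=crop(T,"top",(330,168,415,243),5.5,cal)
Q=(p[0]-.8,p[1],a)
cal2=[(tr(Q,rr,18+zc),(0,0,255),True) for rr,_,_ in PARTS['caliper']]
b=w2p("scene",[[p[0],p[1],20]])[0].astype(int); print(b)
B=crop(Sx,"scene",(b[0]-50,b[1]-45,b[0]+45,b[1]+45),3.4,[])
h=np.zeros((max(A.shape[0],B.shape[0]),800,3),np.uint8); h[:A.shape[0],:A.shape[1]]=A; w=min(B.shape[1],800-A.shape[1]); h[:B.shape[0],A.shape[1]:A.shape[1]+w]=B[:,:w]
cv2.imwrite('pics/v15.png',h)
E
```

```text
t 59.9 pos [ 594.3 -222.5   43.7] yaw -94.76 z [-0. -0. -1.] F [ 0.06 -0.42 -0.85] M [-0.03  0.16 -0.05] w 15.3 q [-13.  47.  45. 100. -42.  51. -44.]
delta [ -1.1  -0.2 -15.7] rot [ 0.01 -0.03  0.09]
[216 228]
```

View pics/v15.png

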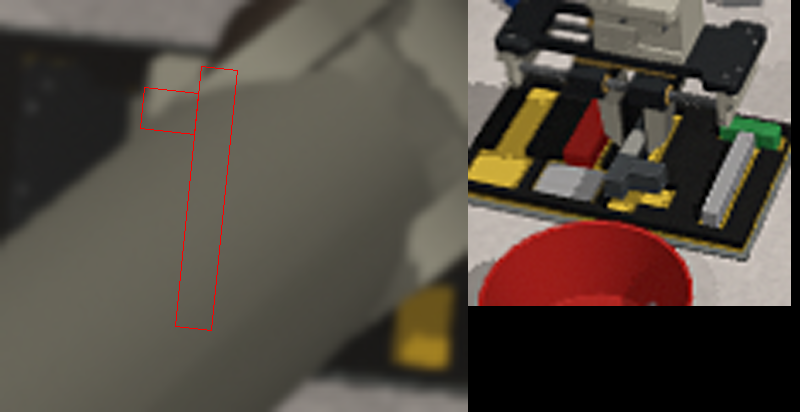

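```bash
python3 - <<'E'
from tools import *
Sx=np.load('S8.npy')
def ch(v):
    if v[0]-v[2]>50 and v[1]-v[2]>30: return 'Y'
    if v[0]-v[1]>40: return 'R'
    if v[1]-v[0]>25: return 'G'
    m=v.mean(); return '.' if m<38 else 'o' if m<100 else '#'
print('cols 195..')
for rr in range(208,250): print(rr,''.join(ch(Sx[rr,c]) for c in range(190,252)))
s=r.get_state(); p=s["position"]; zc=p[2]-19; a=np.radians(-4.75)
def pr(n,q,parts,z):
    for rr,_,_ in parts: print(n,w2p("scene",tr(q,rr,z)).round(1).tolist())
pr('cal',(p[0]-.8*1,p[1],a),PARTS['caliper'],18+zc)
pr('calbot',(p[0]-.8*1,p[1],a),PARTS['caliper'],zc)
pr('tee',(582.9,-149.6,a),PARTS['tee_key'],26)
pr('pk',(592.4,-222.7,a),[( [(x+np.sign(x-0)*4,y+np.sign(y)*4) for x,y in R(-60,55,-8,8)],0,0),([(21,8),(47,8),(47,36),(21,36)],0,0)],8)
E
```

```text
cols 195..
208 ...............ooooooo............oY..oo#####............#####
209 ................Yooo..............Yo..o######o..........o#####
210 YYY..............ooooo............Yooooooo#######ooo...o######
211 YY..............ooooo.............Yoooooooooooo##ooooo########
212 Yo..........RRooooooo.............Y....o...oooooooooooo#######
213 Y...........RRoooooo..............ooo...o.o....oooooooo#######
214 o..........RRRRoooooo..............oo............ooooo########
215 ...........RRRRoooooo......ooooo..ooo............ooooo########
216 ..........RRRRRoooooo.......ooooooooo............ooo##oo######
217 ..........RRRRRoooooo.......ooooooooYYY..........ooo##GGo..ooo
218 .........RRRRRRoooooo.......oooooooooY...........ooo#oGGGGGGGG
219 ........RRRRRRRRooooo.......oooooooooY...........ooo#GGGGGGGGG
220 ........RRRRRRRRooooo.......ooooooooY.............GGGGGGGGGGGG
221 .......RRRRRRRRRooooo...ooooooooooooY.............GGGGGGGGGGGG
222 .......RRRRRRRRRooooo..o###ooooooooY..............GGGGGo####GG
223 ......RRRRRRRRRRRooooo.####ooooooooY..............GGGGG#####oG
224 ......RRRRRRR
[... 1580 characters left out ...]
.........o
248 #ooooRRRRRRRRRRRRRRRRR......................YooooooY........Yo
249 #RRRRRRRRRRRRRRRRRRRRRRRRR.....................oo#Y.........Yo
cal [[221.1, 206.7], [205.6, 234.9], [211.5, 236.1], [226.7, 207.8]]
cal [[215.6, 228.4], [213.2, 233.0], [222.0, 234.8], [224.4, 230.1]]
calbot [[221.6, 211.7], [206.2, 240.0], [212.1, 241.2], [227.1, 212.8]]
calbot [[216.1, 233.5], [213.7, 238.1], [222.5, 239.9], [224.8, 235.2]]
tee [[240.8, 215.5], [238.9, 219.3], [256.0, 222.6], [257.8, 218.7]]
tee [[244.9, 220.4], [233.4, 244.2], [238.6, 245.3], [249.9, 221.4]]
pk [[221.1, 214.9], [204.8, 245.1], [213.5, 246.9], [229.3, 216.5]]
pk [[217.2, 236.8], [213.7, 243.5], [223.8, 245.6], [227.2, 238.9]]
```

Emit:
carry_out(
  deltas=[-0.001,0.0005,-0.008,0,0,0,0,0,0.0003,-0.005,0,0,0,0,0,0,0,0,0,0,0,0,0,0,0,0,0,0.28,0,0,0,0,0,0,0.28,0,0,0,0,0,0,0.28,0,0,0.03,0,0,0,0.28,0,0,0.05,0,0,5,0.45,-0.015,0,0.02,0,0,10,0.45,-0.022,0,0,0,0,10,0.45,-0.022,0,0,0,0,10,0.45,-0.022,0,0,0,0,10,0.45,-0.022,0,0,0,0,10,0.45,-0.022,0,0,0,0,10,0.45,-0.022,0,0,0,0,10,0.45,-0.022,0,0,0,0,10,0.45,-0.022,0,0,0,0,10,0.45,-0.015,0,0,0,0,10,0.45],
)

```text
time_s: 62.65
position: [381.3, -222.3, 132.9]
tool_rot: [[0.972, 0.237, 0.007], [0.237, -0.972, -0.0], [0.007, 0.002, -1.0]]
wrist_force: [0.5, 0.1, 0.0]
gripper_width: 41.2
```

```bash
python3 to.py 364.3 -229.4 18 13.4; python3 - <<'E'
from tools import *
T=grab("top",6); np.save('T9.npy',T)
for nm,p in (('caliper',(592.4,-221.2)),('tee_key',(582.8,-148.2)),('scraper',(586.4,-268.7))):
    base=PARTS[nm]
    for z in (8,12):
        PARTS['x']=[(q,a+z,b+z) for q,a,b in base]
        q,f=edgefit(T,'x',(*p,-.0815),8); print(nm,z,q[:2].round(1),np.degrees(q[2]).round(2),round(f,1))
c=w2p("top",[[592.4,-221.2,20]])[0].astype(int); print(c)
def ch(v):
    if v[0]-v[2]>40 and v[1]-v[2]>25: return 'Y'
    if v[0]-v[1]>40: return 'R'
    m=v.mean(); return '.' if m<32 else 'o' if m<80 else '#'
for rr in range(c[1]-30,c[1]+32): print(rr,''.join(ch(T[rr,x]) for x in range(c[0]-38,c[0]+34)))
E
```

```text
t 62.65 pos [ 381.3 -222.3  132.9] yaw 13.69 z [ 0.007 -0.    -1.   ] F [0.46 0.07 0.02] M [-0.07  0.04 -0.01] w 41.2 q [ -0.  15.  31. 125. -12.  42.  52.]
delta [ -17.    -7.1 -114.9] rot [ 0.01  0.43 -0.29]
caliper 8 [ 584.9 -218.3] 0.1 70.0
caliper 12 [ 584.4 -217.7] -0.06 69.9
tee_key 8 [ 582.7 -148.5] -1.87 89.6
tee_key 12 [ 582.6 -148.4] -2.45 89.6
scraper 8 [ 589.2 -267.7] -3.58 90.0
scraper 12 [ 589.1 -266.9] -3.51 90.0
[365 203]
173 oooooooooooooooo########################################################
174 o......oooooooooooooooooo###############################################
175 ................ooooooooooooooooooo#####################################
176 ...........................ooooooooooooooooo############################
177 ....................................oooooooooooooooo####################
178 ........ooooooo.............................ooooooooooooooooo###########
179 .......ooooooYYo......................................ooooooooooooooooo#
180 .......ooooooooo..........................o....................ooooooooo
181 .......oooo###oo....................o
[... 3416 characters left out ...]
.......
226 ......oo...ooooooo.............oYYYYYYooo........oYYRRRRRRRRRR..........
227 ...............................oYYYYYYYYY........oYYoRRRRRRRRR..........
228 o..............................oYYYYYYYYY........oYYYYYYYYoooo..........
229 oooooooo........................oYYYYYYYY........oYYYYYYYYYYYo..........
230 ooooooooooooooo....................oooooo.........ooYYYYYYYYYo..........
231 #oooooooooooooooooooooooooo...........................ooooooYo..........
232 ##########oooooooooooooooooooooooo......................................
233 ####################oooooooooooooooooooooooooo..........................
234 ############################ooooooooooooooooooooooooo...................
```

The caliper sits about 6 mm too far to +x: about 4 rows of yellow floor show behind its tail at rows 226–229, and its front end rides on the foam edge. It needs a −x nudge, which I'll do after the spanner. The grey spanner is now below the gripper, so I'll grasp it.

Emit:
carry_out(
  deltas=[-0.008,-0.003,-0.02,0,0.4,-0.3,0.45,-0.008,-0.003,-0.025,0,0,0,0.45,0,0,-0.03,0,0,0,0.45,0,0,0,0,0,0,0.45],
)

```text
time_s: 63.45
position: [371.9, -228.9, 56.6]
tool_rot: [[0.975, 0.22, 0.004], [0.22, -0.975, -0.004], [0.003, 0.005, -1.0]]
wrist_force: [-0.1, 0.1, 0.4]
gripper_width: 41.1
```

```bash
python3 to.py 364.3 -228.5 18 13.4; python3 - <<'E'
from h import *
print('tail',p2w("top",225.7,363,26)[:2].round(1),'front',p2w("top",180.5,367,26)[:2].round(1),'pocket tail',p2w("top",229.7,363,8)[:2].round(1))
E
```

```text
t 63.45 pos [ 371.9 -228.9   56.6] yaw 12.72 z [ 0.004 -0.004 -1.   ] F [-0.07  0.06  0.43] M [-0.08  0.01 -0.02] w 41.1 q [  5.  24.  26. 127. -20.  32.  60.]
delta [ -7.6   0.4 -38.6] rot [0.21 0.24 0.68]
tail [ 537.5 -214.4] front [ 648.7 -222.5] pocket tail [ 528.1 -217.2]
```

Emit:
carry_out(
  deltas=[-0.0075,0.0005,-0.012,0.2,0.2,0.7,0.45,0,0,0,0,0,0,0.45,-0.001,0,-0.015,0,0,0,0.45,0,0,-0.009,0,0,0,0.42,0,0,0,0,0,0,0.4,0,0,0,0,0,0,0,0,0,0,0,0,0,0,0,0,0,0,0,0,0,0,0,0,0,0,0,0],
  squeeze=30,
)

```text
time_s: 64.58
position: [365.3, -229.3, 20.6]
tool_rot: [[0.973, 0.232, 0.004], [0.232, -0.973, -0.002], [0.004, 0.003, -1.0]]
wrist_force: [-0.5, -0.3, -1.3]
gripper_width: 17.3
```

```bash
python3 to.py 364.3 -228.5 18 13.4
```

```text
t 64.58 pos [ 365.3 -229.3   20.6] yaw 13.42 z [ 0.004 -0.002 -1.   ] F [-0.46 -0.26 -1.27] M [-0.07  0.06 -0.06] w 17.3 q [  9.  28.  23. 129. -24.  27.  64.]
delta [-1.   0.8 -2.6] rot [ 0.1   0.25 -0.02]
```

Emit:
carry_out(
  deltas=[0,0,0.03,0,0,0,0,0,0,0.04,0,0,-6,0,0.015,-0.007,0.01,0,0,-9.5,0,0.02,-0.009,0,0,0,-9.5,0,0.02,-0.009,0,0,0,-9.5,0,0.02,-0.009,0,0,0,-9.5,0,0.02,-0.009,0,0,0,-9.5,0,0.02,-0.009,0,0,0,-9.5,0,0.02,-0.009,0,0,0,-9.5,0,0.02,-0.009,0,0,0,-9.5,0,0.02,-0.009,0,0,0,-9.5,0,0.02,-0.009,0,0,0,-9.5,0,0.015,-0.005,0,0,0,-5,0,0,0,0,0,0,0,0,0,0,0,0,0,0,0],
)

```text
time_s: 66.45
position: [579.5, -318.4, 99.9]
tool_rot: [[-0.098, -0.995, -0.0], [-0.995, 0.098, -0.0], [0.0, 0.0, -1.0]]
wrist_force: [-0.6, 0.3, -1.0]
gripper_width: 17.3
```

```bash
python3 to.py 588.6 -330.5 30 -94.67
```

```text
t 66.45 pos [ 579.5 -318.4   99.9] yaw -95.65 z [-0. -0. -1.] F [-0.56  0.28 -1.02] M [-0.08  0.22  0.03] w 17.3 q [ -7.  47.  51.  95. -42.  59. -38.]
delta [  9.1 -12.1 -69.9] rot [ 0.01 -0.02  0.98]
```

Emit:
carry_out(
  deltas=[0.008,-0.011,-0.02,0,0,1,0,0,0,-0.02,0,0,0,0,0,0,-0.008,0,0,0,0,0,0,0,0,0,0,0],
)

```text
time_s: 66.95
position: [585.5, -329.1, 47.3]
tool_rot: [[-0.079, -0.997, -0.002], [-0.997, 0.079, 0.002], [-0.002, 0.003, -1.0]]
wrist_force: [0.7, -1.1, -1.9]
gripper_width: 17.2
```

```bash
python3 to.py 588.6 -330.5 30 -94.67
```

```text
t 66.95 pos [ 585.5 -329.1   47.3] yaw -94.54 z [-0.002  0.002 -1.   ] F [ 0.7  -1.06 -1.89] M [-0.09  0.15 -0.05] w 17.2 q [ -4.  51.  48.  94. -45.  56. -35.]
delta [  3.1  -1.4 -17.3] rot [-0.14 -0.14 -0.13]
```

Emit:
carry_out(
  deltas=[0.003,-0.0013,0,-0.1,-0.1,-0.1,0,0,0,0,0,0,0,0,0,0,-0.008,0,0,0,0,0,0,-0.008,0,0,0,0,0,0,-0.001,0,0,0,0,0,0,0,0,0,0,0],
)

```text
time_s: 67.7
position: [589.5, -330.5, 30.4]
tool_rot: [[-0.08, -0.997, 0.001], [-0.997, 0.08, -0.0], [-0.0, -0.001, -1.0]]
wrist_force: [0.6, 0.4, -1.1]
gripper_width: 17.5
```

```bash
python3 to.py 588.6 -330.5 30 -94.67
```

```text
t 67.7 pos [ 589.5 -330.5   30.4] yaw -94.61 z [ 0.001 -0.    -1.   ] F [ 0.59  0.43 -1.14] M [-0.07  0.16  0.03] w 17.5 q [ -4.  53.  47.  94. -46.  54. -35.]
delta [-0.9  0.  -0.4] rot [ 0.    0.06 -0.06]
```

Emit:
carry_out(
  deltas=[0,0,0,0,0,0,0.3,0,0,0,0,0,0,0.3,0,0,0,0,0,0,0.3,0,0,0.03,0,0,0,0.3,0,0,0.04,0,0,0,0,0.02,0.022,0,0,0,0,0,0.02,0.025,0,0,0,0,0,0.02,0.025,0,0,0,0,0,0.018,0.02,0,0,0,0,0,0.002,0.004,0,0,0,0,0,0,0,0,0,0,0,0],
)

```text
time_s: 69.08
position: [671.5, -235.3, 106.7]
tool_rot: [[-0.084, -0.996, 0.006], [-0.996, 0.084, -0.004], [0.003, -0.006, -1.0]]
wrist_force: [-0.2, 1.0, 0.4]
gripper_width: 0.5
```

```bash
python3 to.py 672 -227.2 27 -94.67
```

```text
t 69.08 pos [ 671.5 -235.3  106.7] yaw -94.82 z [ 0.006 -0.004 -1.   ] F [-0.17  0.98  0.39] M [-0.11  0.15  0.01] w 0.5 q [-14.  51.  51.  87. -42.  63. -49.]
delta [  0.5   8.1 -79.7] rot [0.22 0.33 0.15]
```

Emit:
carry_out(
  deltas=[0,0.008,-0.02,0.2,0.3,0,0,0,0,-0.025,0,0,0,0,0,0,-0.02,0,0,0,0,0,0,-0.007,0,0,0,0,0,0,0,0,0,0,0],
)

```text
time_s: 69.7
position: [666.8, -230.4, 27.4]
tool_rot: [[-0.09, -0.996, -0.005], [-0.996, 0.09, -0.0], [0.001, 0.005, -1.0]]
wrist_force: [0.7, 0.3, -0.2]
gripper_width: 0.7
```

```bash
python3 to.py 655.5 -227.2 27 -94.67
```

```text
t 69.7 pos [ 666.8 -230.4   27.4] yaw -95.18 z [-0.005 -0.    -1.   ] F [ 0.68  0.31 -0.24] M [-0.06  0.14  0.01] w 0.7 q [-12.  56.  47.  88. -46.  57. -47.]
delta [-11.3   3.2  -0.4] rot [ 0.02 -0.26  0.51]
```

Push to x ≈ 655.5, back off, lift away, and inspect numerically.

Emit:
carry_out(
  deltas=[-0.004,0.002,0,0,-0.2,0.5,0,-0.004,0.001,0,0,0,0,0,-0.003,0,0,0,0,0,0,-0.001,0,0,0,0,0,0,0,0,0,0,0,0,0],
)

```text
time_s: 70.32
position: [655.7, -228.0, 30.1]
tool_rot: [[-0.081, -0.997, 0.003], [-0.997, 0.081, -0.002], [0.001, -0.004, -1.0]]
wrist_force: [-0.8, -1.1, 0.5]
gripper_width: 0.4
```

```bash
python3 to.py 655.5 -227.2 27 -94.67
```

```text
t 70.33 pos [ 655.7 -228.    30.1] yaw -94.64 z [ 0.003 -0.002 -1.   ] F [-0.77 -1.09  0.51] M [-0.05  0.16 -0.03] w 0.4 q [-13.  54.  47.  91. -46.  56. -45.]
delta [-0.2  0.8 -3.1] rot [ 0.09  0.2  -0.03]
```

Emit:
carry_out(
  deltas=[0.008,0,0,0,0,0,0,0,0,0.03,0,0,0,0,0,0,0.05,0,0,0,0,-0.01,0.03,0.03,0,0,0,0,-0.03,0.04,0,0,0,0,0,-0.04,0.04,0,0,0,0,0,-0.04,0.04,0,0,0,0,0,-0.04,0.04,0,0,0,0,0,-0.04,0.04,0,0,0,0,0,-0.03,0.03,0,0,0,0,0,0,0,0,0,0,0,0,0,0,0,0,0,0,0],
)

```text
time_s: 71.82
position: [434.1, 39.5, 145.2]
tool_rot: [[-0.076, -0.997, 0.01], [-0.997, 0.076, -0.003], [0.002, -0.01, -1.0]]
wrist_force: [0.2, 1.0, 0.4]
gripper_width: 0.7
```

```bash
python3 - <<'E'
from tools import *
s=r.get_state(); print(s["position"].round(0),s["time_s"])
T=grab("top",6); np.save('T10.npy',T)
def ch(v):
    if v[0]-v[2]>40 and v[1]-v[2]>25: return 'Y'
    if v[0]-v[1]>40: return 'R'
    m=v.mean(); return '.' if m<32 else 'o' if m<80 else '#'
for rr in range(177,236): print(rr,''.join(ch(T[rr,x]) for x in range(327,426)))
for nm,x,y in (('o',489,311),('c',487,158)):
    b=w2p("top",[[x,y,90]])[0].astype(int); b=(b[0]-16,b[1]-16,b[0]+16,b[1]+16)
    p,f=fit("top",T,red,PARTS['knob'],[x,y,.74],b); print(nm,p[:2].round(1),np.degrees(p[2]).round(1),round(f,3))
E
```

```text
[434.  40. 145.] 71.825
177 ....................................oooooooooooooooo###############################################
178 ........ooooooo.............................ooooooooooooooooo######################################
179 .......ooooooYYo......................................ooooooooooooooooo############################
180 .......oooo##ooo.....................ooYoo.....................ooooooooooooooooo###################
181 .......ooo####oo....................oYYYYYYYY...........................ooooooooooooooooo##########
182 ......oooo####oo....................oooYYYYYYo....ooo............................ooooooooooooooo###
183 ......oYoo####oo...................ooooooooooo...oooooooooooooo..........................ooooooooo#
184 ......oYoo###ooo..........oooooYYYYoooooooooo....ooooooooooooooooooooo......ooooo...............oo#
185 ......oYoo###ooo..........oYYYYYYYYYYooooooo.....oo###########oooooooo....ooooooooYYYYooooo.....oo#
186 ......oYoo###ooo.........ooooooYYYYYYooooooo.....oo#################ooo...oooo##oYYYYYYYooooo...ooo
187 ......oYoo###ooo.........ooooooo
[... 4410 characters left out ...]
oooo#####ooo......oooo###
230 ooooooooooooooo...................................ooYYYYYYYYYo............oooo#####oo.......ooo####
231 #oooooooooooooooooooooooooo...........................ooooooYo............ooooo##oooo......oooo####
232 ###########ooooooooooooooooooooooo........................................oYooooooooo......oooo####
233 #####################ooooooooooooooooooooooooo............................oYYYYYYoooo......oooo####
234 ############################oo#oooooooooooooooooooooo......................oooYYYYoo.......oooo####
235 #######################################oooooooooooooooooooooo..ooo.........................oooo####
o [490. 311.] 43.3 0.165
c [489.5 161.4] 42.3 0.19
```

The caliper dropped in: its front floor now shows at rows 180–182 and the jaw floor at 184–186, with the tail against the rear wall. All four tools lie in their pockets. I'll run one last numeric check, then hand in if it passes.

```bash
python3 - <<'E'
from tools import *
T=np.load('T10.npy'); ok=True
for nm,p in PK.items():
    PARTS['x']=[(q,a+8,b+8) for q,a,b in PARTS[nm]]
    q,f=edgefit(T,'x',(p[0],p[1],np.radians(p[2])),5); d=np.hypot(q[0]-p[0],q[1]-p[1]); da=np.degrees(q[2])-p[2]
    print(nm,q[:2].round(1),'off',round(d,1),'dyaw',round(da,1),round(f,1)); ok&=d<7
p,f=fit("top",T,blue,[(R(-43,43,-13,13),57,83)],[582,232,np.pi/2],bx("top",590,232,26)); print('roller',p[:2].round(1),np.degrees(p[2]).round(1),round(f,3))
ok&=np.hypot(p[0]-582,p[1]-232.4)<6
print(ok)
if ok: print(r.job_done())
E
```

```text
tee_key [ 582.8 -149.5] off 1.3 dyaw 0.6 89.7
caliper [ 588.4 -220.9] off 4.0 dyaw 0.9 67.4
scraper [ 588.9 -267.7] off 2.7 dyaw 1.3 90.0
spanner [ 586.1 -329.1] off 3.3 dyaw 1.2 82.9
roller [584.2 233.9] 88.6 0.085
True
the job is handed in; nothing more can be done
None
```

I refitted the roller, turned both knobs to their stops, put all four tools in their pockets, and handed the job in at about 72 s of the 210 s. The hand-in gives no verdict, so everything below is from my own checks.

- **Roller:** The pictures showed the plunger in the red slot and the pin in the dark cup after I let go. In the last check its centre was within about 3 mm of where I expect it when seated, and 1–1.5° off line. I did not measure how far the plunger is pushed in.
- **Knobs:** The last check put the bars at about 43° (open cup) and 42° (closed cup); the stop should be near 42.5°. I felt the stop on both, more faintly on the open-cup knob (about 0.4 N m, against 1.1 N m).
- **Tools:** Measured offsets from their pocket places were tee key 1.3 mm, scraper 2.7 mm, spanner 3.3 mm and caliper 4.0 mm (limit 7.5 mm). Turn errors were at most 1.3° (limit about 5.7°).

**What went differently:**
- I pulled the scraper clear of the oil bottle before gripping it.
- The caliper was knocked aside during the run. I found it again and slid it clear of a knob.
- On its first placing the caliper's front end rode on the foam edge, so I pushed it back in. It now lies against the rear wall of its pocket and has the weakest fit of the four.

**Not certain:**
- I judged that the tools lie flat from the release heights and the visible pocket floor, not by measuring it.
- The two cameras disagreed by about 3 mm on the bracket's position. I used the top camera's value, which agreed with the first plunger contact to within about 1 mm.

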